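Set the lamp timer's pull-out dial to the marked hour and snap its cover shut

ROBOT

A 7-joint arm with a two-finger parallel gripper is mounted at the origin on the work surface. World frame = base frame: x ahead of the robot, y to its left, z up, the work surface at z = 0. Lengths are in m, angles in rad, forces in N, time in s.
With the tool pointing down it reaches from about 0.425 to 0.875 m from the base axis. Payload 4.7 kg.
Tool frame: the origin (TCP) lies on the mounting face of the last link; the fingertips stand 182 mm ahead of it and the grasp point (between the pads) lies 164 mm ahead of it; x points along the fingers, y is the direction in which the jaws open and shut, and the axes are right-handed (so a half turn about x gives the same grasp; the last joint's range is limited). The gripper opens to 87 mm and grips with 3 to 60 N. Pads are 19 mm wide; open, the fingers measure 117 mm over their backs; the gripper's body (75 mm by 190 mm) begins 51 mm behind the grasp point.
Start: joints at [1.245, 0.321, -0.07, 1.45, 0.023, 1.371, -0.057], TCP at [0.217, -0.613, 0.405] pointing down, gripper open.
Joint ranges: [-2.86, 2.86], [-0.3, 2.09], [-1.38, 1.24], [0.06, 2.45], [-1.56, 4.7], [0.09, 2.05], [-2.69, 2.69]. Speed limits (rad/s): [2.57, 2.57, 3.14, 3.14, 3.14, 3.14, 3.14].

INTERFACE

Orientations are given as a rotation vector (axis times angle).
In Python, from bench import monitor, get_image, ctrl gives the robot as it stands.
- The arm moves only by the shell command python3 -m creep 'ROWS' [FORCE]. ROWS is JSON, a list of rows, each a list of 7 numbers: the shift along the tool's x, y, z in mm, then the turn, a rotation vector about the tool's x, y, z in rad, then the finger opening in mm, from 0 to 87. A call has 1 to 5 rows; each row shifts and turns the commanded pose from where the row before left it, along the tool's axes as they then stand; what a row does not reach is not made up. A row lasts 1/10 s, in which the tool goes at most 50 mm and 8.59 degrees, less where a joint would pass 70% of its speed; a pose out of reach is approached as far as the arm can. A call is refused whole if a number of a shift passes 50 or a number of a turn 0.15, either way. A call with a gripper value outside its range is refused whole. The fingers move at their own pace and stop on an object; FORCE is the grip in N (left out, the last holds). Time passes only in rows, so rows that do not move let the fingers close. It gives the time, the measured TCP pose, the force and the opening at its end, in the units of the state.
- monitor.get_state(): the state, without advancing time (a new reading comes with each control period).
- get_image(name): name is "side" or "top" or "wrist"; returns a dict with "img" (480x640x3 uint8, red, green, blue), "mtx" (3x3 intrinsics, pixels), "view" (4x4, takes a point from world to camera coordinates). Camera axes: x right, y up, looking along -z (the intrinsics and any distortion apply to the point x, -y, -z); pixel columns grow to the right and rows downward; lengths in m; the calibration is good to about 2 mm. A picture is of the moment at which its call begins. There is no depth.
- ctrl.close_job(): hands the job in, once; it reports no verdict.
The state is a dict: "time": time; "joint_positions": joint angles; "qd": joint speeds; "joint_torque": joint torques, N m; "position": TCP position; "tool_rot": TCP orientation; "ft_force": force on the tool from outside, world axes, zero at the start; "torque": the same for the moment, N m; "grip_width": opening from 0.0 (shut) to 1.0 (fully open).
Only numpy, scipy, OpenCV 4.12 (cv2) and the standard library are available. Lean on these libraries where they do the work, as an engineer would, in place of code of your own. Each camera call takes 0.05 s, during which the arm holds its last target.

TASK

Set the lamp timer on the cabinet to the hour marked by the clip-on rider: pull the dial out to unlock it, turn it until its arrow points at the rider, and push it back in until it is fully home and locked. Then close the clear cover and press it down until the catch snaps and holds it shut. Leave the rider and the other things on the cabinet where they are.

Things in the scene. Friction and masses are not known exactly. Their poses are not given: they have to be found in the camera images.
- timer: The lamp timer: a white wedge-shaped plastic housing that stands firm on the cabinet top, 180 mm wide, 175 mm deep, 35 mm high at its low edge nearest the robot, 97 mm at the back. Origin under its centre, x towards the back, y to the left. On its sloping face: a dial with a winged grip, a ring scale with a rider, and a hinged clear cover.
- face (a point): Point where the dial's axis meets the timer's flat sloping face, 66 mm above the cabinet top. x: up the slope (20 degrees, away from the robot), y: across the face to the left, z: square out of the face, leaning 20 degrees back towards the robot. The dial slides along and turns about this z.
- dial_grip (a point): Centre of the dial's grip, on the axis, 26 mm above the face when home. The dial is a grey disc of radius 46 mm, 4 to 12 mm above the face when home; across its middle stands a bar 58 mm long, 16 mm thick, 28 mm tall (12 to 40 mm above the face when home), to be pinched across the 16 mm. x: along the bar, the arrow at its -x end; z: the dial's axis.
- arrow_tip (a point): Tip of the raised triangular arrow on the dial, at the -x end of the bar: 45 mm from the axis, 12 mm above the face when home. At the start it points down the slope (-x of face). Free of its teeth, the dial turns either way without end (0.15 N m of friction).
- stem (a joint): How far the dial is pulled out along face z, m: 0 fully home, 0.012 fully out. Sliding takes about 3 N and it stays where it is left. Home, it is locked (a few degrees of springy play); more than 6 mm out it turns freely. Pushed back in where its pins meet the flat tops of the teeth, it stops 5 mm proud; over a gap it drops right home.
- teeth (a point): Centre of the ring of 24 blunt teeth under the dial, hidden (38 mm radius). Two pins under the disc enter its gaps, one per 15 degrees, if within about 2 degrees. The ring sits on the clock's springy gear train: when the dial is pulled clear it relaxes by an unknown 2 to 11 degrees and it drags along while pressed on, so feel for the gap: push; if stopped, back off 3 mm, turn 2 or 3 degrees, push again.
- rider_tip (a point): Inward tip of the rider, a grey clip 15 mm wide on the scale ring round the dial (48 to 68 mm from the axis, up to 12.5 mm above the face), marking the wanted hour. This point: 48 mm from the axis, 12 mm above the face. It sits 90 to 162 degrees anticlockwise (seen from outside, about face z) of where the arrow points at the start. It can be dragged round; leave it.
- cover (a joint): Angle of the timer's clear cover, rad: 0 shut, 1.65 to 1.85 at the start (standing open on the left of the face), 1.95 the stop. Its stiff hinge (0.13 N m) holds it at any angle. At about 0.035 rad (6 mm at the free edge) a ridge meets a spring catch: 5 to 6 N on the free edge snaps it past, then it is held at 0 to 0.01 rad.
- cover_hinge (a point): Middle of the cover's hinge line, on the left edge of the face, 80 mm left of the dial's axis (face y) and 3 mm above the face. The hinge runs along face x; the free edge swings up and over to the right (face -y) to shut. The cover is a shallow box: 150 mm along the hinge, 160 mm from hinge to free edge, 48.5 mm deep outside, walls 3 mm.
- cover_press (a point): Point on the outside of the cover's flat top, mid-length, 148 mm from the hinge line and 12 mm from the free edge (just over the catch): press here. Shut, it is 51.5 mm above the face and 68 mm right of the dial's axis. z: out of the cover's top; when the cover stands open this surface looks to the left.
- coaster: Bystander: round cork-look coaster, 96 mm across, 6 mm thick, lying to the right of the timer. Origin under its centre.
- paperweight: Bystander: green glass paperweight, 72 mm across, 44 mm high, to the right of the timer. Origin under its centre.
- earbud_case: Bystander: dark silicone earbud case, 64 x 50 x 26 mm, with a steel spring clip at one end, to the left of the timer. Origin under its centre.
- mug: Bystander: white mug, 82 mm across, 95 mm high, to the left of the timer. Origin under its centre.
- book: Bystander: closed grey book, 194 x 134 x 25 mm, to the left of the timer, at the back. Origin under its centre.
- bowl: Bystander: blue bowl, 110 mm across, 45 mm high, to the right of the timer, nearer the robot. Origin under its centre.

How it is judged:
By the outcome, as a careful person would: the job done as asked, in the order asked, and still so for the second after the job is handed in, with the robot touching nothing.
It also fails if it takes over 64 s, if anything falls off the work surface, if the arm or the gripper's body presses on something with over 40 N, if the wrist force passes 120 N, or if a joint passes its speed limit or range.

## Working session

There is one attempt and no reset: what is moved stays moved. The work goes in short steps, Python scripts to look and compute and a shell command to move; the robot and the scene stay as the last step left them, time stands still between calls to the robot, and variables do not carry over. Pictures are saved under pics/ and viewed, and the job is handed in when it is done.

```bash
mkdir -p pics; ls
python3 - <<'E'
from bench import monitor,get_image
import cv2
s=monitor.get_state();print(s)
for n in("side","top","wrist"):
    d=get_image(n);cv2.imwrite(f"pics/{n}0.png",d["img"][:,:,::-1]);print(n,d["mtx"].tolist(),d["view"].tolist(),[k for k in d])
E
```

```text
pics
{'time': 0.0, 'joint_positions': array([ 1.24507272,  0.32179435, -0.07007485,  1.45169813,  0.02259974,
        1.37077016, -0.05689889]), 'qd': array([-0.00039378, -0.00111812,  0.00101943,  0.0018537 , -0.00150173,
       -0.00044423, -0.00091865]), 'joint_torque': array([ 1.10350327e-04, -4.91287351e+01, -4.03740825e-01, -3.12528241e+01,
       -6.37660269e-02,  4.36730019e-02,  1.88500258e-04]), 'position': array([ 0.21655239, -0.61264109,  0.40366809]), 'tool_rot': array([ 2.03731726,  0.35153071, -2.0381815 ]), 'ft_force': array([-0.08641427,  0.71755897,  0.44567582]), 'torque': array([-0.01398072, -0.02501454,  0.01047658]), 'grip_width': 0.9992811867139225}
side [[528.6957677980887, 0.0, 318.82388273075236], [0.0, 528.6957677980887, 236.03713335565217], [0.0, 0.0, 1.0]] [[-0.5906217537550605, 0.8068501885392709, 0.012598303276211982, 0.3511135339338986], [-0.7014129382376344, -0.5210347750462875, 0.4863565084023373, 0.3315446609071791], [0.39898099461521336, 0.2784161210249996, 0.8736696340661313, -1.4939554058532498], [0.0, 0.0, 0.0, 1.0]] ['img', 'mtx', 'view']
top [[541.3748351858949, 0.0, 322.8242983575926], [0.0, 541.3748351858949, 239.95157660828], [0.0, 0.0, 1.0]] [[-0.04033285543693516, -0.9991735986842785, -0.0050379027989430475, -0.0238330771666983], [0.977891872332178, -0.040508173917935424, 0.2051501252071318, -0.5730598964111916], [-0.20518466511650144, 0.0033477661421624457, 0.9787175515248957, -1.1869025406010323], [0.0, 0.0, 0.0, 1.0]] ['img', 'mtx', 'view']
wrist [[394.9693775592005, 0.0, 324.8229214326843], [0.0, 394.9693775592005, 242.3354029514508], [0.0, 0.0, 1.0]] [[0.3327253256992103, -0.9430236601079699, -0.00048385423984350945, -0.6480158396683677], [0.9144084747237888, 0.32275443366533313, -0.2443086508961288, 0.029022207137335977], [0.23054500426526459, 0.08084523502310507, 0.9696974007299344, -0.38844789665016655], [0.0, 0.0, 0.0, 1.0]] ['img', 'mtx', 'view']
```

View pics/side0.png

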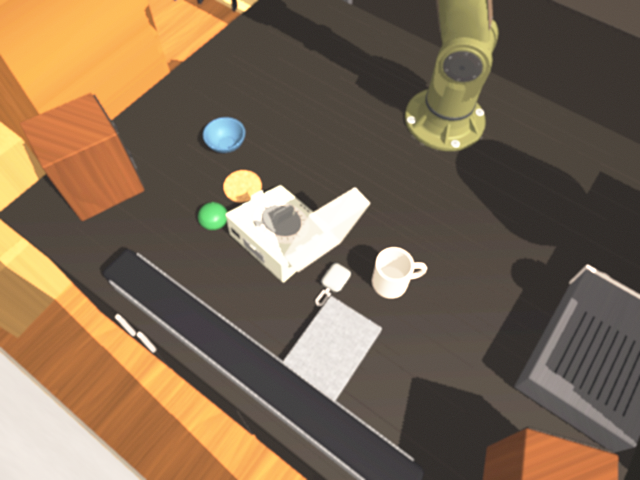

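View pics/top0.png

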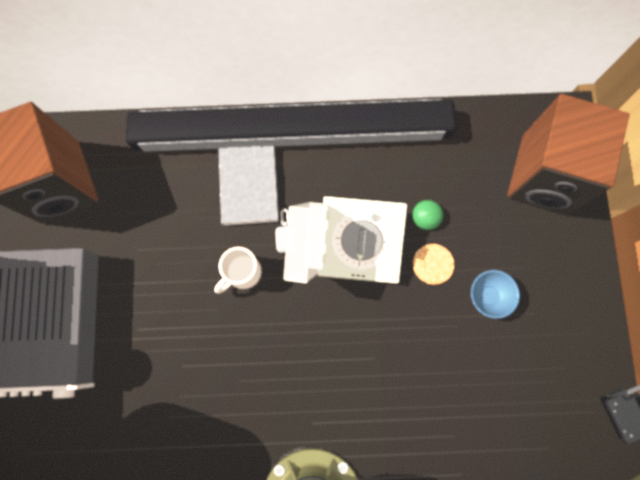

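Run:
```python
import cv2
a=cv2.imread("pics/top0.png")[180:300,260:420];cv2.imwrite("pics/top0c.png",cv2.resize(a,None,fx=5,fy=5,interpolation=cv2.INTER_CUBIC))
a=cv2.imread("pics/side0.png")[170:290,210:370];cv2.imwrite("pics/side0c.png",cv2.resize(a,None,fx=5,fy=5,interpolation=cv2.INTER_CUBIC))
```

```text
(no output)
```

View pics/top0c.png

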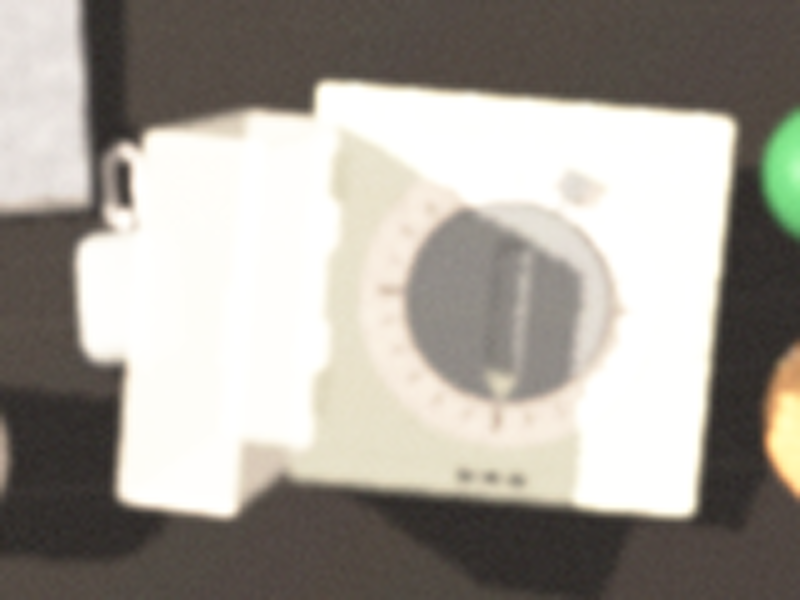

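View pics/side0c.png

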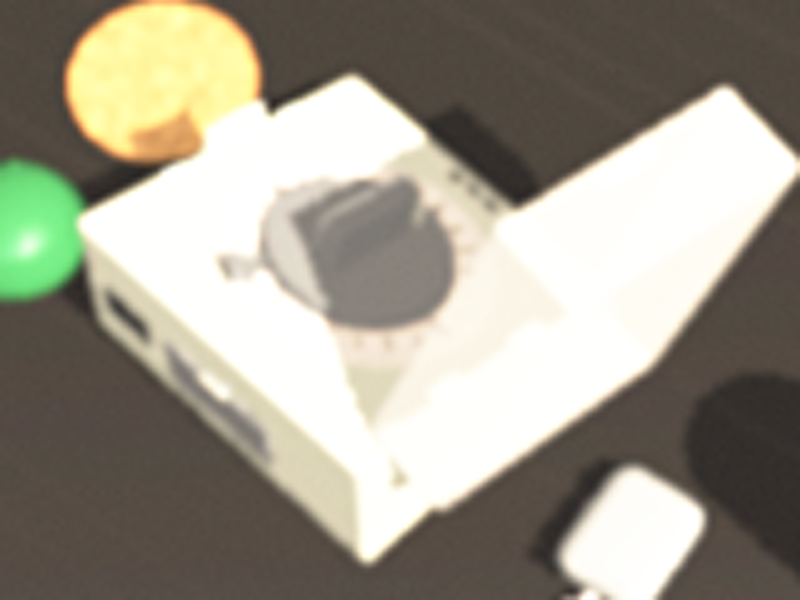

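View pics/wrist0.png

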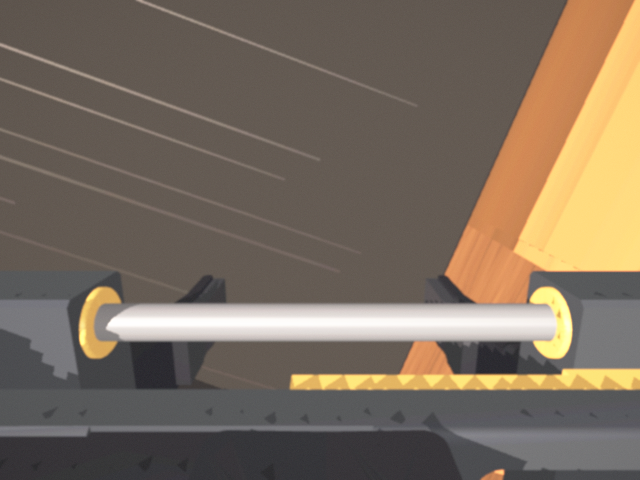

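```bash
cat > h.py <<'E'
import numpy as np,cv2
from scipy.spatial.transform import Rotation as Ro
from bench import monitor,get_image
def ray(d,p):
    V=np.array(d["view"]);R=V[:3,:3];t=V[:3,3]
    uv=np.linalg.inv(d["mtx"])@np.array([p[0],p[1],1.])
    c=np.array([uv[0],-uv[1],-1.]);o=-R.T@t;v=R.T@c
    return o,v/np.linalg.norm(v)
def onz(d,p,z):
    o,v=ray(d,p);return o+v*(z-o[2])/v[2]
def onplane(d,p,q,n):
    o,v=ray(d,p);return o+v*((q-o)@n)/(v@n)
def two(d1,p1,d2,p2):
    o1,v1=ray(d1,p1);o2,v2=ray(d2,p2)
    A=np.c_[v1,-v2];s=np.linalg.lstsq(A,o2-o1,rcond=None)[0]
    a=o1+s[0]*v1;b=o2+s[1]*v2;return (a+b)/2,np.linalg.norm(a-b)
def proj(d,P):
    V=np.array(d["view"]);c=V[:3,:3]@P+V[:3,3];q=np.array(d["mtx"])@np.array([c[0],-c[1],-c[2]]);return q[:2]/q[2]
def st():
    s=monitor.get_state();return s,Ro.from_rotvec(s["tool_rot"]).as_matrix()
E
python3 - <<'E'
from h import *
t=get_image("top");s=get_image("side")
T=lambda x,y:(260+(x+.5)/5-.5,180+(y+.5)/5-.5)
S=lambda x,y:(210+(x+.5)/5-.5,170+(y+.5)/5-.5)
np.set_printoptions(precision=4,suppress=True)
print("backcorners",onz(t,T(318,82),.097),onz(t,T(735,120),.097))
print("frontcorners",onz(t,T(290,480),.035),onz(t,T(695,515),.035))
print("side: backL",onz(s,S(375,520),.097),"backR",onz(s,S(82,222),.097),"frontR",onz(s,S(352,75),.035))
print("dial",two(t,T(508,302),s,S(360,252)))
R=st()[1];print(R)
# shape of dial
print("arrow-ish",onz(t,T(500,385),.066))
for n,a,b in(("freeedge front top",T(237,515),S(798,165)),):
    print(n,two(t,a,s,b))
print("coaster",onz(t,(434,264),.006),"pw",onz(t,(428,215),.022),"mug",onz(t,(240,268),.095),"bowl",onz(t,(495,294),.045))
E
```

```text
backcorners [ 0.6655 -0.0521  0.097 ] [ 0.6398 -0.2397  0.097 ]
frontcorners [ 0.4929 -0.0318  0.035 ] [ 0.469 -0.218  0.035]
side: backL [ 0.6794 -0.0314  0.097 ] backR [ 0.6406 -0.2329  0.097 ] frontR [ 0.4701 -0.2131  0.035 ]
dial (array([ 0.5651, -0.1333,  0.0689]), np.float64(0.003283807710240823))
[[-0.0004  0.3333 -0.9428]
 [ 0.0008 -0.9428 -0.3333]
 [-1.     -0.0008  0.0001]]
arrow-ish [ 0.5281 -0.1292  0.066 ]
freeedge front top (array([0.4548, 0.0094, 0.147 ]), np.float64(0.04211994026940909))
coaster [ 0.5135 -0.3092  0.006 ] pw [ 0.63   -0.3013  0.022 ] mug [0.5084 0.1385 0.095 ] bowl [ 0.4327 -0.434   0.045 ]
```

```bash
cat >> h.py <<'E'
def frame(yaw):
    c,s=np.cos(yaw),np.sin(yaw);a=np.deg2rad(20)
    Rz=np.array([[c,-s,0],[s,c,0],[0,0,1]])
    return Rz@np.array([[np.cos(a),0,-np.sin(a)],[0,1,0],[np.sin(a),0,np.cos(a)]])
def tri(o,v):  # least squares point
    A=sum(np.eye(3)-np.outer(b,b) for b in v);B=sum((np.eye(3)-np.outer(b,b))@a for a,b in zip(o,v));return np.linalg.solve(A,B)
E
python3 - <<'E'
from h import *
np.set_printoptions(precision=4,suppress=True)
t=get_image("top");s=get_image("side")
F=frame(np.deg2rad(-7.4));n=F[:,2];q0=np.array([.567,-.1354,.066])
for nm,d,c in(("top",t,(361,240)),("side",s,(282,219))):
    hsv=d["img"].astype(int);g=hsv.max(2)
    x0,y0=c;sub=g[y0-26:y0+27,x0-26:x0+27]
    print(nm);print(sub[::3,::2] if 0 else "")
    for r in range(0,53,4): print(" ".join("%3d"%v for v in sub[r,::3]))
E
```

```text
top

234 233 236 254 255 255 255 255 255 255 255 255 255 242 254 255 255 255
234 233 240 248 247 248 255 255 255 255 255 255 254 229 239 251 255 255
234 242 247 246 238 209 160 211 227 229 226 226 238 255 255 255 255 255
241 248 235 238 159 148 148 147 152 172 221 229 231 223 251 255 255 255
248 246 247 161 147 146 145 147 134 138 166 168 220 228 225 248 255 255
248 248 218 146 146 145 147 145 136 148 172 145 147 164 220 216 255 255
238 222 168 146 145 143 147 146 133 147 175 147 146 148 219 223 248 255
249 246 181 145 148 145 145 147 135 158 171 145 148 152 223 224 229 255
249 249 221 143 141 145 145 142 136 156 158 145 143 166 226 213 251 255
249 245 242 175 141 144 145 139 140 159 149 144 143 181 224 232 255 255
239 247 244 241 185 145 144 157 175 170 148 144 146 190 238 255 255 255
232 238 249 248 242 234 181 153 202 169 147 164 217 246 255 255 255 255
231 233 235 246 247 248 239 246 219 245 238 246 240 249 255 255 255 255
230 232 231 232 234 244 248 247 240 248 247 248 247 241 255 255 255 255
side

255 255 255 255 255 255 255 255 255 255 255 255 125  70  57  50  59  80
255 255 2
[... 226 characters left out ...]
 223 182 138 160 170 137 136 134 242 241 228 202 185
255 255 250 225 175 134 158 152 135 136 128 125 153 148 231 247 233 223
255 255 214 225 224 141 139 136 126 125 126 131 135 135 142 239 246 239
228 247 197 220 226 186 132 129 126 133 134 137 137 135 133 227 247 252
228 239 255 201 222 225 140 134 136 136 135 136 136 137 134 230 251 253
255 255 255 255 236 208 197 135 137 136 136 136 136 134 147 253 252 252
255 255 255 255 255 255 239 137 134 135 134 131 139 180 253 252 253 252
255 255 255 255 255 255 255 249 240 243 236 246 243 250 251 252 251 251
255 255 255 255 255 255 255 255 245 245 243 246 248 252 251 251 251 252
220 254 255 255 255 255 255 255 224 225 225 231 251 251 253 255 255 255
```

```bash
cat >> h.py <<'E'
def plan(p1,R1,N,g,nr=1):
    s,R0=st();p0=np.array(s["position"]);w=Ro.from_matrix(R0.T@R1).as_rotvec()
    p=p0.copy();R=R0.copy();rows=[]
    for k in range(1,N+1):
        pt=p0+(p1-p0)*k/N;Rt=R0@Ro.from_rotvec(w*k/N).as_matrix()
        dp=np.round(R.T@(pt-p)*1000,nr);dw=np.round(Ro.from_matrix(R.T@Rt).as_rotvec(),3)
        rows.append([*(dp+0).tolist(),*(dw+0).tolist(),g]);p=p+R@dp/1000;R=R@Ro.from_rotvec(dw).as_matrix()
    for i in range(0,N,5): print(str(rows[i:i+5]).replace(" ",""))
E
python3 - <<'E'
from h import *
F=frame(np.deg2rad(-7.4));n=F[:,2];q0=np.array([.567,-.1354,.066])
plan(q0+.35*n,np.c_[-n,-F[:,1],-F[:,0]],15,87)
s,R=st();print(np.cross(-n,-F[:,1])+F[:,0])
E
```

```text
[[0.6,-25.8,-25.5,0.031,0.023,0.005,87],[1.1,-26.6,-24.7,0.031,0.023,0.006,87],[1.5,-27.4,-23.8,0.031,0.023,0.005,87],[1.9,-28.1,-22.9,0.031,0.022,0.006,87],[2.2,-28.8,-22.0,0.031,0.023,0.005,87]]
[[2.6,-29.5,-21.0,0.031,0.023,0.006,87],[2.9,-30.2,-20.1,0.031,0.023,0.005,87],[3.1,-30.7,-19.0,0.03,0.023,0.006,87],[3.4,-31.4,-18.0,0.031,0.023,0.005,87],[3.6,-31.9,-17.0,0.031,0.023,0.006,87]]
[[3.9,-32.4,-15.9,0.031,0.022,0.005,87],[4.0,-32.9,-14.7,0.031,0.023,0.006,87],[4.1,-33.4,-13.7,0.031,0.023,0.005,87],[4.2,-33.8,-12.5,0.031,0.023,0.006,87],[4.4,-34.2,-11.4,0.031,0.023,0.005,87]]
[0.00000000e+00 0.00000000e+00 5.55111512e-17]
```

```bash
python3 -m creep '[[0.6,-25.8,-25.5,0.031,0.023,0.005,45],[1.1,-26.6,-24.7,0.031,0.023,0.006,45],[1.5,-27.4,-23.8,0.031,0.023,0.005,45],[1.9,-28.1,-22.9,0.031,0.022,0.006,45],[2.2,-28.8,-22.0,0.031,0.023,0.005,45]]'
python3 -m creep '[[2.6,-29.5,-21.0,0.031,0.023,0.006,45],[2.9,-30.2,-20.1,0.031,0.023,0.005,45],[3.1,-30.7,-19.0,0.03,0.023,0.006,45],[3.4,-31.4,-18.0,0.031,0.023,0.005,45],[3.6,-31.9,-17.0,0.031,0.023,0.006,45]]'
python3 -m creep '[[3.9,-32.4,-15.9,0.031,0.022,0.005,45],[4.0,-32.9,-14.7,0.031,0.023,0.006,45],[4.1,-33.4,-13.7,0.031,0.023,0.005,45],[4.2,-33.8,-12.5,0.031,0.023,0.006,45],[4.4,-34.2,-11.4,0.031,0.023,0.005,45]]'
python3 -m creep '[[0,0,0,0,0,0,45]]'
python3 - <<'E'
from h import *
d=get_image("wrist");cv2.imwrite("pics/w1.png",d["img"][:,:,::-1]);s,R=st();print(s["joint_positions"],s["position"],R)
import pickle;pickle.dump(d,open("w1.pkl","wb"))
E
```

```text
time: 0.85
position: [0.2944, -0.4472, 0.4016]
tool_rot: [2.244, 0.187, -1.993]
ft_force: [0.1, -0.0, 0.6]
grip_width: 0.634
time: 1.35
position: [0.3715, -0.2828, 0.3985]
tool_rot: [2.442, 0.013, -1.926]
ft_force: [1.4, -0.3, 0.1]
grip_width: 0.522
time: 1.85
position: [0.4487, -0.1185, 0.3952]
tool_rot: [-2.511, 0.164, 1.755]
ft_force: [0.9, -0.4, -1.3]
grip_width: 0.514
time: 1.95
position: [0.4498, -0.1148, 0.3955]
tool_rot: [-2.516, 0.153, 1.758]
ft_force: [0.0, -0.6, 0.5]
grip_width: 0.517
[ 0.87871758 -0.21802898 -0.57825219  2.02639561 -0.21306602  0.96013402
 -1.31093724] [ 0.44892352 -0.11747323  0.39530101] [[ 0.34003656 -0.12342835 -0.9322771 ]
 [-0.04365655 -0.99235244  0.11545881]
 [-0.93939834  0.00143978 -0.34282456]]
```

View pics/w1.png

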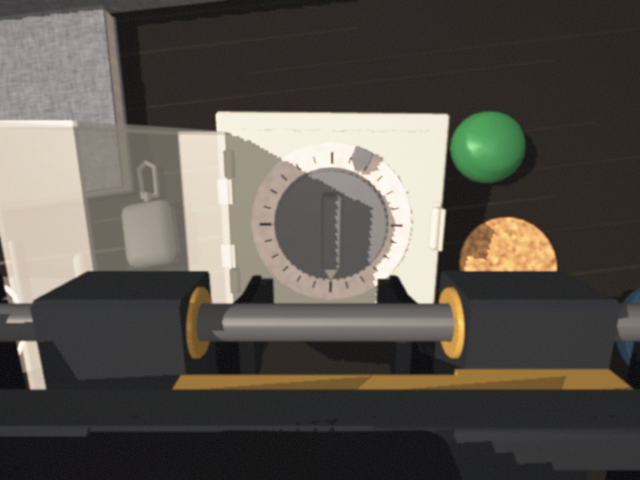

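Run:
```python
from h import *
import pickle
d=pickle.load(open("w1.pkl","rb"))
a=d["img"][100:310,200:460,::-1];cv2.imwrite("pics/w1c.png",cv2.resize(a,None,fx=3,fy=2.85,interpolation=cv2.INTER_CUBIC))
cv2.imwrite("pics/w1c.png",cv2.resize(a[:200],None,fx=3,fy=3,interpolation=cv2.INTER_CUBIC))
```

```text
(no output)
```

View pics/w1c.png

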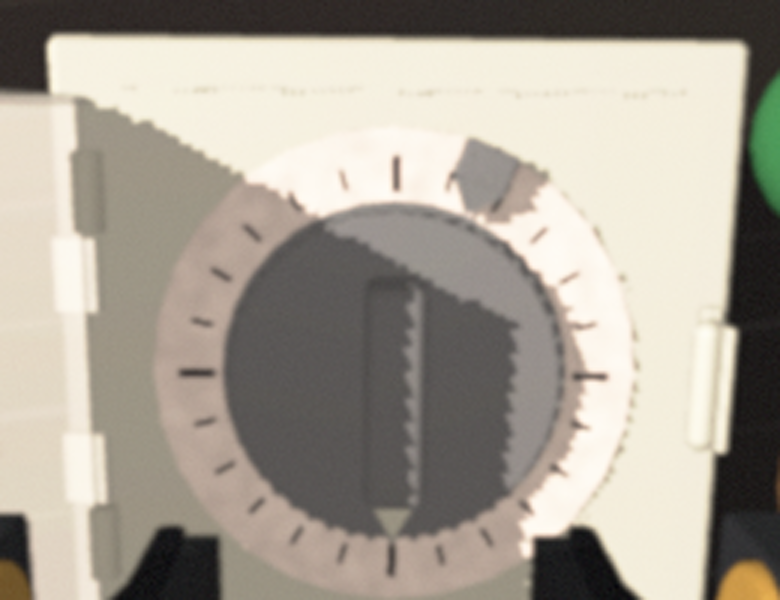

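```bash
python3 - <<'E'
from h import *
import pickle
np.set_printoptions(precision=2,suppress=True)
d=pickle.load(open("w1.pkl","rb"))
C=lambda x,y:(200+(x+.5)/3-.5,100+(y+.5)/3-.5)
F=frame(np.deg2rad(-7.4));n=F[:,2];q0=np.array([.567,-.1354,.066])
def fp(x,y,h): return F.T@(onplane(d,C(x,y),q0+h*n,n)-q0)*1000
print("housing backL,backR",fp(50,38,0),fp(745,45,0))
for nm,x,y,h in [("discL",224,372,.012),("discR",567,372,.012),("discT",396,203,.012),("ticks T",396,173,.001),("tickL",197,373,.001),("tickR",590,377,.001),("tickB",391,560,.001),
 ("tick15",343,180,.001),("tick-30",540,237,.001),
 ("arrow",391,536,.012),("arrowL",372,510,.012),("arrowR",412,510,.012),("bartopT",395,280,.040),("bartopL",368,400,.04),("bartopR",420,400,.04),
 ("riderTipL",468,212,.012),("riderTipR",490,215,.012),("outL",472,139,.0125),("outR",519,163,.0125)]:
    v=fp(x,y,h);print(nm,v[:2],"r",np.hypot(v[0],v[1]))
# red crop saturations
from math import atan2
E
python3 - <<'E'
import cv2
a=cv2.imread("pics/w1.png")[135:185,330:390];cv2.imwrite("pics/w1r.png",cv2.resize(a,None,fx=12,fy=12,interpolation=cv2.INTER_NEAREST))
E
```

```text
housing backL,backR [90.4  94.32  0.  ] [ 90.01 -90.36   0.  ]
discL [ 2.78 48.64] r 48.722710864823135
discR [  3.52 -45.21] r 45.35043810212778
discT [48.66  2.1 ] r 48.70318168120984
ticks T [56.06  2.02] r 56.096614455307055
tickL [ 0.23 57.73] r 57.72774090051167
tickR [ -0.06 -53.61] r 53.61018165075591
tickB [-55.47   2.18] r 55.512284750882536
tick15 [54.09 16.43] r 56.5259954468784
tick-30 [ 39.13 -37.83] r 54.423634849722276
arrow [-44.18   2.43] r 44.24935355053643
arrowL [-36.5    7.87] r 37.33868410154535
arrowR [-36.41  -3.4 ] r 36.56989868769508
bartopT [31.69  2.59] r 31.790854679569996
bartopL [1.52 9.02] r 9.144011081214817
bartopR [ 1.63 -4.04] r 4.353110845308753
riderTipL [ 46.46 -16.99] r 49.467108349738425
riderTipR [ 45.72 -22.84] r 51.10627687202804
outL [ 65.25 -17.5 ] r 67.55190918685588
outR [ 59.24 -29.97] r 66.384963224492
```

View pics/w1r.png

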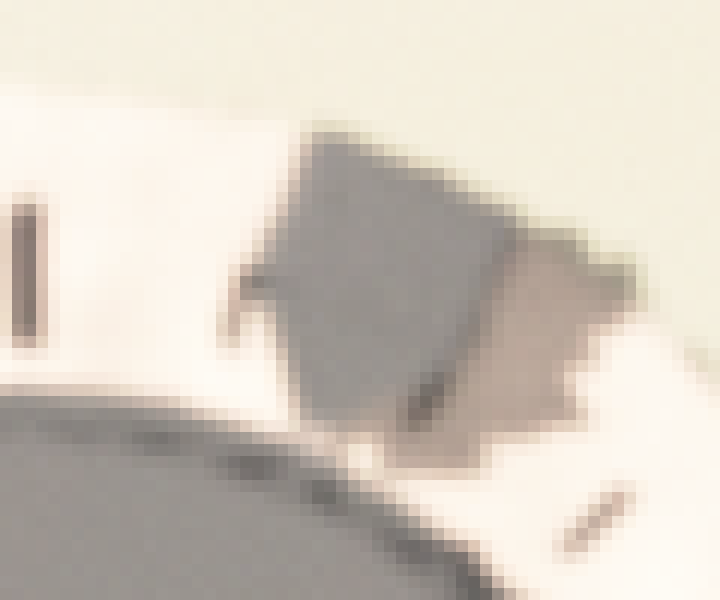

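```bash
cat >> h.py <<'E'
F=frame(np.deg2rad(-7.4));n=F[:,2];Q=np.array([.567,-.1354,.066])+F@np.array([.0005,.0021,0])
RG=np.c_[-n,-F[:,1],-F[:,0]]
def rep():
    s,R=st();p=np.array(s["position"]);g=p+R@np.array([.164,0,0])
    A=RG.T@R;w=Ro.from_matrix(A).as_rotvec()
    print("t",round(s["time"],2),"grasp in face mm",np.round(F.T@(g-Q)*1000,2),"rot vs RG(deg)",np.round(np.degrees(w),2),"f(face)",np.round(F.T@s["ft_force"],1),"tq",np.round(F.T@s["torque"],2),"grip",round(s["grip_width"]*87,1));print("q",np.round(s["joint_positions"],2))
E
python3 - <<'E'
from h import *
rep()
plan(Q+(.164+.033)*n,RG,10,45)
E
```

```text
t 2.0 grasp in face mm [7.0000e-02 5.5000e-01 1.8628e+02] rot vs RG(deg) [-0.32  0.05 -0.03] f(face) [ 0.6 -0.9  0.4] tq [-0.03  0.4   0.04] grip 45.1
q [ 0.88 -0.22 -0.58  2.03 -0.21  0.96 -1.31]
[[15.3,0.1,0.0,0.001,0.0,0.0,45],[15.4,0.0,0.0,0.0,0.0,0.0,45],[15.3,0.1,0.0,0.001,0.0,0.0,45],[15.3,0.0,0.0,0.0,0.0,0.0,45],[15.3,0.1,0.0,0.001,0.0,0.0,45]]
[[15.4,0.0,0.0,0.0,-0.001,0.0,45],[15.3,0.1,0.0,0.001,0.0,0.0,45],[15.3,0.0,0.0,0.0,0.0,0.0,45],[15.4,0.1,0.0,0.001,0.0,0.0,45],[15.3,0.0,0.0,0.001,0.0,0.0,45]]
```

```bash
python3 -m creep '[[20,0.1,0,0.001,0,0,45],[20,0.1,0,0.001,0,0,45],[20,0,0,0.001,0,0,45],[20,0,0,0.001,0,0,45],[15,0,0,0.001,0,0,45]]'
python3 - <<'E'
from h import *
d=get_image("wrist");cv2.imwrite("pics/w2.png",d["img"][:,:,::-1]);d=get_image("side");cv2.imwrite("pics/s2.png",cv2.resize(d["img"][60:300,180:500,::-1],None,fx=2.4,fy=2.4))
rep()
E
```

```text
time: 2.5
position: [0.4801, -0.1258, 0.3044]
tool_rot: [-2.504, 0.169, 1.755]
ft_force: [-0.1, 0.2, -0.6]
grip_width: 0.517
t 2.6 grasp in face mm [-2.55 -3.38 89.32] rot vs RG(deg) [ 0.37 -0.23 -0.05] f(face) [0.1 0.3 0.3] tq [ 0.04  0.39 -0.03] grip 45.0
q [ 0.88 -0.03 -0.65  2.08 -0.08  0.75 -1.43]
```

View pics/w2.png

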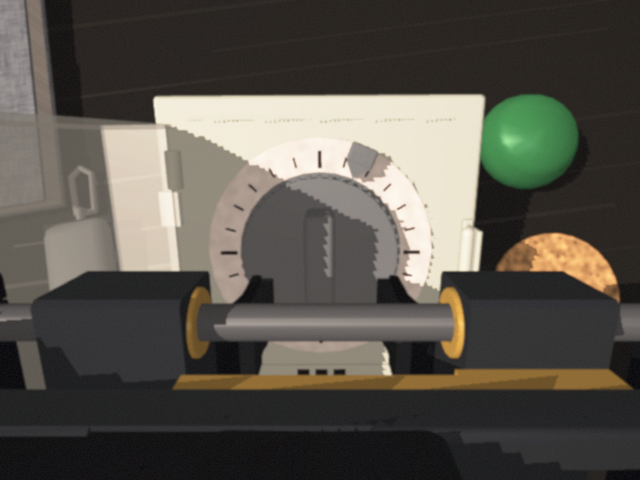

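View pics/s2.png

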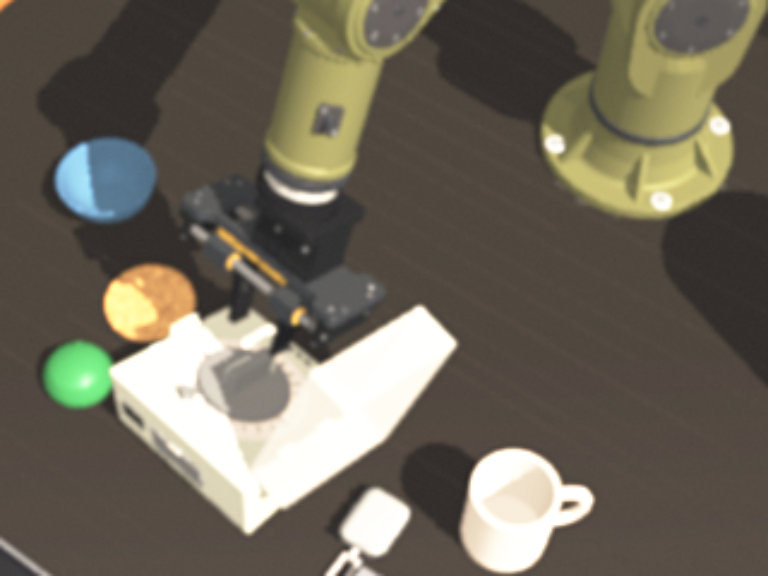

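```bash
python3 -m creep '[[15,-1,-1,0,0,0,45],[15,-1,-1,0,0,0,45],[10,-1,-0.5,0,0,0,45],[0,0,0,0,0,0,45]]'
python3 - <<'E'
from h import *
rep()
rep()
E
```

```text
time: 3.0
position: [0.4965, -0.1239, 0.2683]
tool_rot: [-2.504, 0.166, 1.756]
ft_force: [-0.0, -0.2, 0.7]
grip_width: 0.517
t 3.0 grasp in face mm [ 1.4   0.26 50.47] rot vs RG(deg) [ 0.3  -0.08 -0.02] f(face) [ 0.3 -0.2  0.7] tq [-0.    0.43  0.02] grip 45.0
q [ 0.86  0.06 -0.67  2.08  0.02  0.66 -1.52]
t 3.0 grasp in face mm [ 1.4   0.26 50.47] rot vs RG(deg) [ 0.3  -0.08 -0.02] f(face) [ 0.3 -0.2  0.7] tq [-0.    0.43  0.02] grip 45.0
q [ 0.86  0.06 -0.67  2.08  0.02  0.66 -1.52]
```

```bash
python3 -m creep '[[9,0,0.7,0,0,0,45],[8,0,0.7,0,0,0,40],[0,0,0,0,0,0,24]]' 25
python3 -c "from h import *;rep()"
python3 -m creep '[[0,0,0,0,0,0,18],[0,0,0,0,0,0,5],[0,0,0,0,0,0,5],[0,0,0,0,0,0,5]]' 25
python3 - <<'E'
from h import *
rep();d=get_image("wrist");cv2.imwrite("pics/w3.png",d["img"][:,:,::-1])
E
```

```text
time: 3.3
position: [0.501, -0.1242, 0.2515]
tool_rot: [-2.505, 0.166, 1.756]
ft_force: [0.5, 0.7, -0.3]
grip_width: 0.436
t 3.3 grasp in face mm [-0.15  0.56 33.24] rot vs RG(deg) [ 0.28 -0.08 -0.02] f(face) [ 0.3  0.8 -0.4] tq [ 0.01  0.42 -0.  ] grip 37.9
q [ 0.84  0.1  -0.66  2.09  0.07  0.63 -1.56]
time: 3.7
position: [0.5013, -0.1252, 0.2529]
tool_rot: [-2.507, 0.169, 1.754]
ft_force: [0.2, -4.3, 0.3]
grip_width: 0.187
t 3.7 grasp in face mm [ 1.14 -0.78 34.41] rot vs RG(deg) [0.3  0.06 0.11] f(face) [ 0.8 -4.3  0.1] tq [-0.65  0.45  0.11] grip 16.3
q [ 0.85  0.1  -0.66  2.09  0.07  0.63 -1.56]
```

View pics/w3.png

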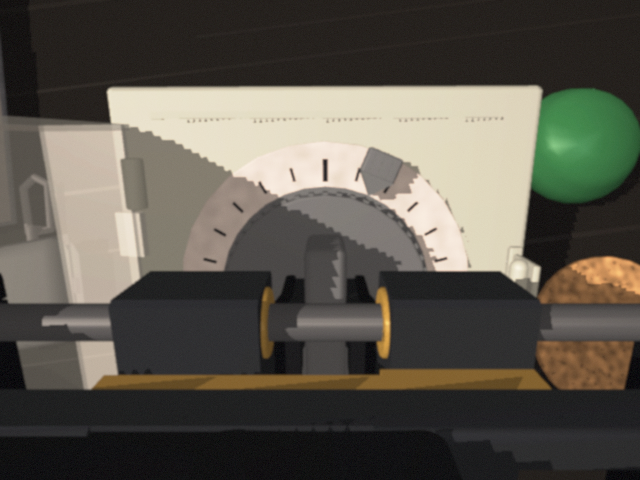

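```bash
python3 -m creep '[[-4,0.5,0,0,0,0,5],[-4,0.3,0,0,0,0,5],[-3,0,0,0,0,0,5],[0,0,0,0,0,0,5]]' 30
python3 - <<'E'
from h import *
rep();d=get_image("wrist");cv2.imwrite("pics/w4.png",d["img"][:,:,::-1])
E
```

```text
time: 4.15
position: [0.4974, -0.1249, 0.2635]
tool_rot: [-2.507, 0.168, 1.754]
ft_force: [-0.7, -4.0, 2.1]
grip_width: 0.181
t 4.15 grasp in face mm [ 1.1  -0.83 45.68] rot vs RG(deg) [0.29 0.05 0.07] f(face) [ 0.5 -4.1  2. ] tq [-0.93  0.43  0.08] grip 15.7
q [ 0.86  0.07 -0.67  2.09  0.03  0.65 -1.53]
```

View pics/w4.png

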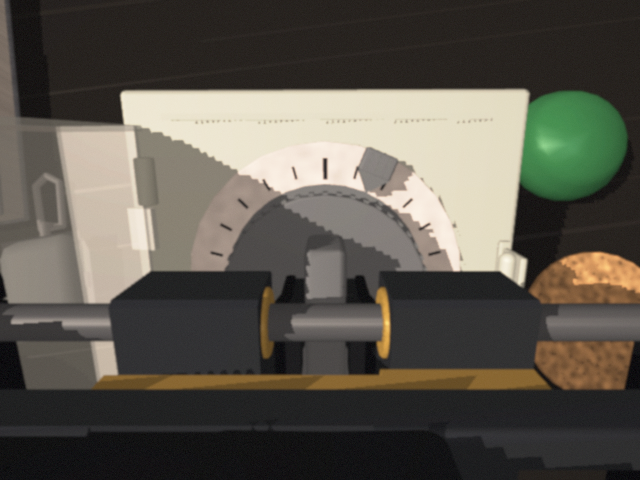

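```bash
python3 -m creep '[[0,0.5,0,-0.1,0,0,5],[0,0.5,0,-0.14,0,0,5],[0,0,0,-0.14,0,0,5],[0,0,0,-0.14,0,0,5],[0,0,0,0,0,0,5]]' 30
python3 - <<'E'
from h import *
rep();d=get_image("wrist");cv2.imwrite("pics/w5.png",d["img"][:,:,::-1])
E
```

```text
time: 4.7
position: [0.4976, -0.125, 0.2632]
tool_rot: [2.27, 0.269, -1.608]
ft_force: [-0.7, -0.9, 1.7]
grip_width: 0.182
t 4.7 grasp in face mm [ 1.04 -0.66 45.29] rot vs RG(deg) [-2.956e+01  3.000e-02 -1.000e-02] f(face) [ 0.  -1.   1.8] tq [-0.37  0.44  0.12] grip 15.9
q [ 0.89  0.08 -0.7   2.08  0.04  0.65 -1.01]
```

View pics/w5.png

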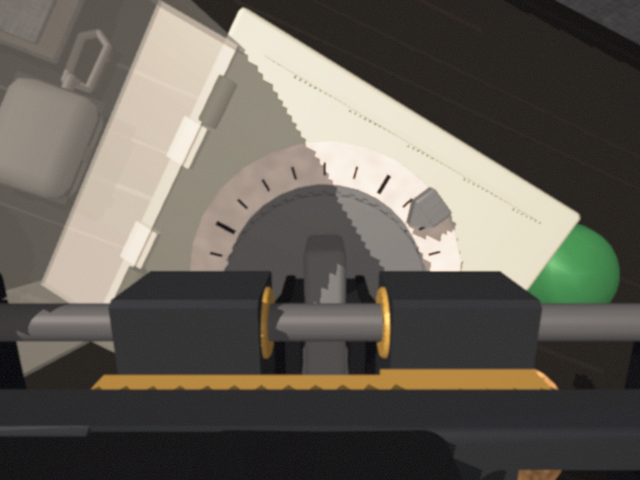

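```bash
python3 -m creep '[[0,0,0,-0.145,0,0,5],[0,0,0,-0.145,0,0,5],[0,0,0,-0.145,0,0,5],[0,0,0,-0.145,0,0,5],[0,0,0,-0.145,0,0,5]]' 30
python3 - <<'E'
from h import *
rep();d=get_image("side");cv2.imwrite("pics/s6.png",cv2.resize(d["img"][60:300,180:500,::-1],None,fx=2.4,fy=2.4))
E
```

```text
time: 5.25
position: [0.4974, -0.1248, 0.2629]
tool_rot: [1.701, 0.719, -1.229]
ft_force: [-0.9, -0.7, 1.4]
grip_width: 0.178
t 5.25 grasp in face mm [ 0.71 -0.47 45.08] rot vs RG(deg) [-7.118e+01  2.000e-02 -4.000e-02] f(face) [-0.3 -0.8  1.6] tq [-0.29  0.4  -0.15] grip 15.5
q [ 0.94  0.08 -0.75  2.08  0.05  0.65 -0.29]
```

View pics/s6.png

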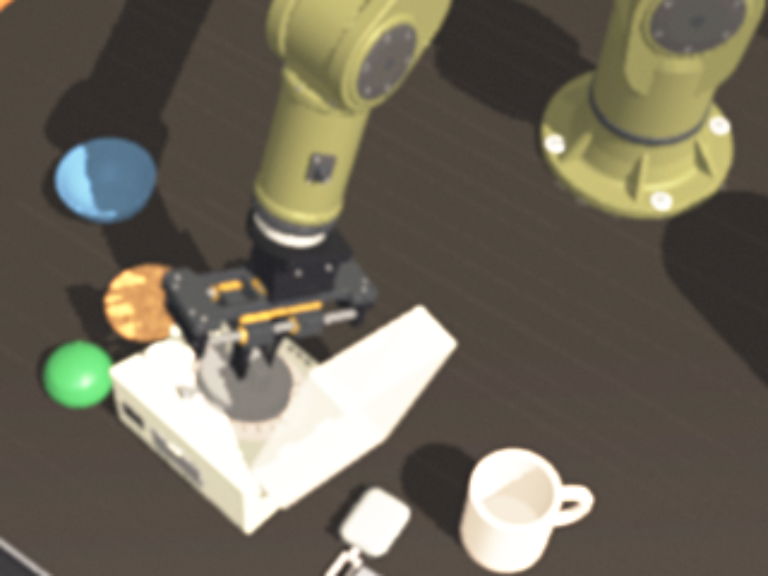

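```bash
python3 -m creep '[[0,0,0,-0.145,0,0,5],[0,0,0,-0.145,0,0,5],[0,0,0,-0.145,0,0,5],[0,0,0,-0.145,0,0,5],[0,0,0,-0.145,0,0,5]]' 30
python3 -m creep '[[0,0,0,-0.145,0,0,5],[0,0,0,-0.145,0,0,5],[0,0,0,-0.145,0,0,5],[0,0,0,-0.145,0,0,5],[0,0,0,-0.04,0,0,5]]' 30
python3 - <<'E'
from h import *
rep();d=get_image("wrist");cv2.imwrite("pics/w7.png",d["img"][:,:,::-1])
d=get_image("top");cv2.imwrite("pics/t7.png",cv2.resize(d["img"][180:300,260:420,::-1],None,fx=5,fy=5))
E
```

```text
time: 5.8
position: [0.4973, -0.1249, 0.2627]
tool_rot: [1.096, 1.012, -0.818]
ft_force: [-0.8, -1.0, 1.8]
grip_width: 0.18
time: 6.3
position: [0.4971, -0.125, 0.2626]
tool_rot: [0.565, 1.16, -0.451]
ft_force: [-1.3, -0.7, 1.0]
grip_width: 0.182
t 6.3 grasp in face mm [ 0.22 -0.75 44.93] rot vs RG(deg) [-1.48e+02  1.00e-02 -8.00e-02] f(face) [-0.8 -0.9  1.3] tq [-0.31  0.5  -0.16] grip 15.8
q [ 1.05  0.09 -0.87  2.08  0.08  0.65  1.03]
```

View pics/w7.png

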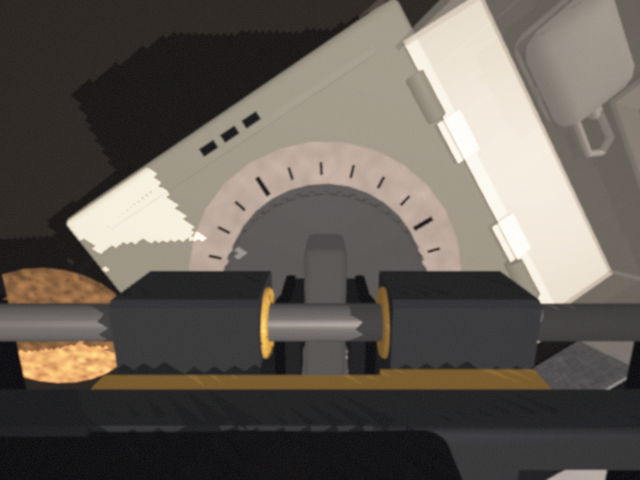

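View pics/t7.png

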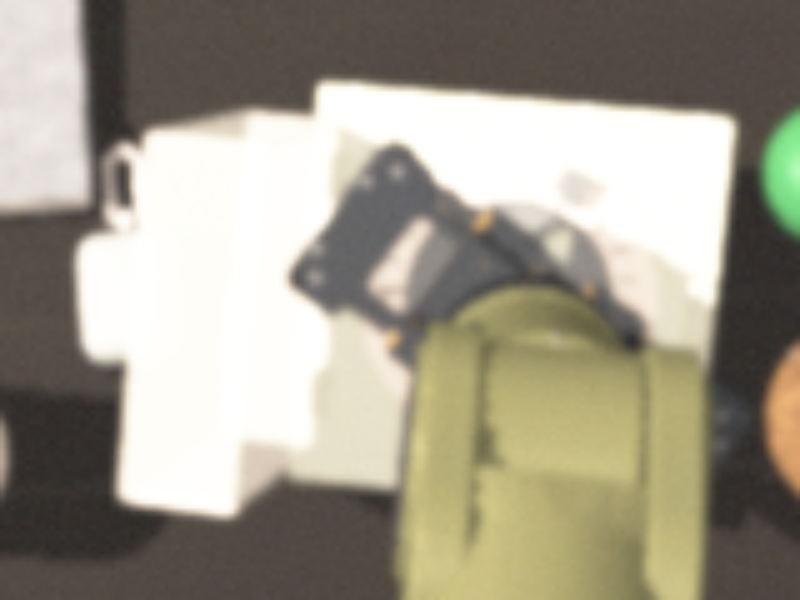

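```bash
python3 -m creep '[[0,0,0,-0.08,0,0,5],[0,0,0,-0.076,0,0,5],[0,0,0,0,0,0,5]]' 30
python3 - <<'E'
from h import *
rep();d=get_image("top");cv2.imwrite("pics/t8.png",cv2.resize(d["img"][180:300,260:420,::-1],None,fx=5,fy=5))
E
python3 -m creep '[[3,0,0,0,0,0,5],[2,0,0,0,0,0,5],[2,0,0,0,0,0,5],[0,0,0,0,0,0,5]]' 30
python3 -c "from h import *;rep()"
```

```text
time: 6.7
position: [0.4971, -0.1251, 0.2626]
tool_rot: [0.431, 1.184, -0.358]
ft_force: [-2.6, -0.3, 0.8]
grip_width: 0.181
t 6.7 grasp in face mm [ 0.24 -0.81 44.9 ] rot vs RG(deg) [-1.5687e+02  1.0000e-02 -7.0000e-02] f(face) [-2.1 -0.7  1.6] tq [-0.27  0.64 -0.02] grip 15.7
q [ 1.06  0.1  -0.88  2.08  0.08  0.65  1.18]
time: 7.15
position: [0.4996, -0.1255, 0.2556]
tool_rot: [0.429, 1.184, -0.356]
ft_force: [0.9, 0.3, -4.2]
grip_width: 0.181
t 7.15 grasp in face mm [ 0.23 -0.86 37.45] rot vs RG(deg) [-1.5702e+02  5.0000e-02 -6.0000e-02] f(face) [-0.7  0.4 -4.2] tq [-0.06  0.5  -0.06] grip 15.7
q [ 1.05  0.12 -0.88  2.08  0.11  0.64  1.16]
```

View pics/t8.png

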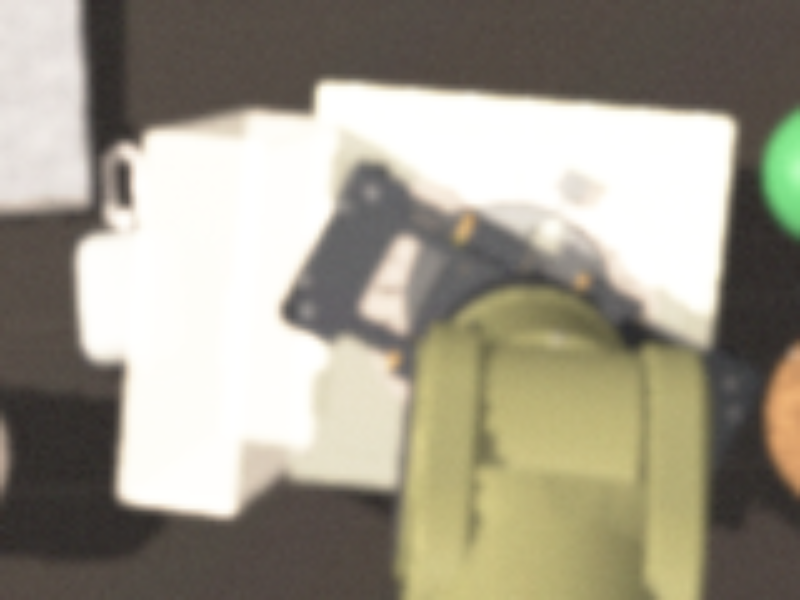

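```bash
python3 -m creep '[[1.5,0,0,0,0,0,5],[1.5,0,0,0,0,0,5],[0.5,0,0,0,0,0,5],[0,0,0,0,0,0,5]]' 30
python3 - <<'E'
from h import *
rep();d=get_image("wrist");cv2.imwrite("pics/w9.png",d["img"][:,:,::-1])
E
```

```text
time: 7.55
position: [0.5007, -0.1256, 0.2527]
tool_rot: [0.428, 1.184, -0.356]
ft_force: [-3.3, 1.0, 0.4]
grip_width: 0.182
t 7.55 grasp in face mm [ 0.3  -0.9  34.38] rot vs RG(deg) [-1.5706e+02  1.0000e-02 -7.0000e-02] f(face) [-3.   0.6  1.5] tq [ 0.19  1.15 -0.1 ] grip 15.9
q [ 1.05  0.12 -0.87  2.08  0.12  0.63  1.15]
```

View pics/w9.png

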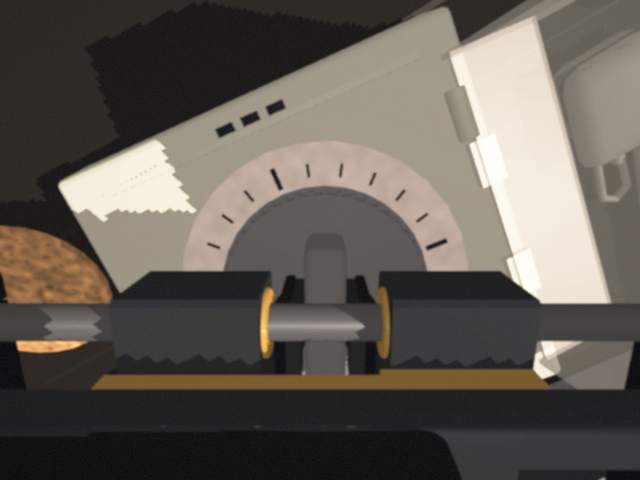

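```bash
python3 -m creep '[[1,0,0,0,0,0,5],[0.7,0,0,0,0,0,5],[0,0,0,0,0,0,5]]' 30
python3 -c "from h import *;rep()"
python3 -m creep '[[0.8,0,0,0,0,0,5],[0.8,0,0,0,0,0,5],[0,0,0,0,0,0,5]]' 30
python3 -c "from h import *;rep()"
```

```text
time: 7.9
position: [0.5013, -0.1255, 0.2526]
tool_rot: [0.426, 1.186, -0.357]
ft_force: [-18.3, 4.9, 20.0]
grip_width: 0.181
t 7.9 grasp in face mm [ 0.54 -0.9  34.04] rot vs RG(deg) [-1.5709e+02 -1.3000e-01 -1.6000e-01] f(face) [-10.8   2.5  25.2] tq [ 0.57  2.63 -0.02] grip 15.8
q [ 1.05  0.13 -0.87  2.08  0.13  0.64  1.14]
time: 8.2
position: [0.502, -0.1255, 0.2522]
tool_rot: [0.425, 1.186, -0.358]
ft_force: [-26.3, 5.2, 33.1]
grip_width: 0.179
t 8.2 grasp in face mm [ 1.   -1.01 33.45] rot vs RG(deg) [-157.12   -0.23   -0.16] f(face) [-13.8   1.8  40.3] tq [ 0.71  3.4  -0.07] grip 15.6
q [ 1.04  0.13 -0.87  2.08  0.13  0.64  1.14]
```

```bash
python3 -m creep '[[-1.4,0,0,0,0,0,5],[-1.2,0,0,0,0,0,5],[0,0,0,0,0,0,5]]' 30
python3 -c "from h import *;rep()"
python3 -m creep '[[0,0,0,-0.06,0,0,5],[0,0,0,0,0,0,5]]' 30
python3 -c "from h import *;rep()"
python3 -m creep '[[0,0,0,0.06,0,0,5],[0,0,0,0.06,0,0,5],[0,0,0,0,0,0,5]]' 30
python3 -c "from h import *;rep()"
python3 -m creep '[[0,0,0,-0.06,0,0,5],[0,0,0,0,0,0,5]]' 30
python3 -c "from h import *;rep()"
```

```text
time: 8.5
position: [0.5011, -0.1257, 0.2524]
tool_rot: [0.427, 1.183, -0.356]
ft_force: [-5.9, 3.0, 3.6]
grip_width: 0.175
t 8.5 grasp in face mm [ 0.7  -1.   33.93] rot vs RG(deg) [-1.5707e+02 -1.0000e-02  2.0000e-02] f(face) [-4.6  2.2  5.5] tq [0.42 1.18 0.02] grip 15.2
q [ 1.05  0.13 -0.87  2.08  0.13  0.63  1.15]
time: 8.7
position: [0.5012, -0.1258, 0.2524]
tool_rot: [0.374, 1.191, -0.319]
ft_force: [-6.5, 3.2, 4.3]
grip_width: 0.18
t 8.7 grasp in face mm [ 0.76 -1.   33.94] rot vs RG(deg) [-1.6056e+02  0.0000e+00 -1.0000e-02] f(face) [-5.   2.3  6.4] tq [ 0.4   1.26 -0.04] grip 15.7
q [ 1.05  0.13 -0.88  2.08  0.13  0.63  1.21]
time: 9.0
position: [0.5012, -0.1257, 0.2524]
tool_rot: [0.48, 1.175, -0.393]
ft_force: [-6.4, 1.2, 4.3]
grip_width: 0.18
t 9.0 grasp in face mm [ 0.75 -1.02 33.93] rot vs RG(deg) [-1.5358e+02 -1.0000e-02 -1.0000e-02] f(face) [-4.6  0.4  6.2] tq [ 0.27  1.27 -0.01] grip 15.7
q [ 1.04  0.12 -0.87  2.08  0.12  0.63  1.09]
time: 9.2
position: [0.5012, -0.1258, 0.2524]
tool_rot: [0.426, 1.184, -0.355]
ft_force: [-7.2, 2.0, 3.8]
grip_width: 0.182
t 9.2 grasp in face mm [ 0.74 -1.01 33.93] rot vs RG(deg) [-1.5713e+02 -0.0000e+00 -2.0000e-02] f(face) [-5.7  1.   6.1] tq [ 0.39  1.28 -0.11] grip 15.9
q [ 1.05  0.13 -0.87  2.08  0.13  0.63  1.15]
```

```bash
python3 -m creep '[[0,0,0,-0.06,0,0,5],[0,0,0,-0.05,0,0,5],[0,0,0,0,0,0,5]]' 30
python3 -c "from h import *;rep()"
python3 -m creep '[[0,0,0,0.055,0,0,5],[0,0,0,0.055,0,0,5],[0,0,0,0,0,0,5]]' 30
python3 -c "from h import *;rep()"
```

```text
time: 9.5
position: [0.5012, -0.1258, 0.2524]
tool_rot: [0.331, 1.197, -0.289]
ft_force: [-7.1, 2.1, 4.8]
grip_width: 0.18
t 9.5 grasp in face mm [ 0.77 -1.03 33.93] rot vs RG(deg) [-1.634e+02  1.000e-02 -1.000e-02] f(face) [-5.2  1.2  7. ] tq [ 0.35  1.26 -0.07] grip 15.6
q [ 1.06  0.13 -0.89  2.08  0.13  0.63  1.25]
time: 9.8
position: [0.5012, -0.1257, 0.2524]
tool_rot: [0.428, 1.183, -0.357]
ft_force: [-6.4, 1.2, 3.5]
grip_width: 0.183
t 9.8 grasp in face mm [ 0.76 -1.01 33.94] rot vs RG(deg) [-1.5702e+02 -1.0000e-02 -1.0000e-02] f(face) [-4.9  0.3  5.5] tq [ 0.35  1.28 -0.01] grip 15.9
q [ 1.05  0.13 -0.87  2.08  0.13  0.63  1.15]
```

```bash
python3 -m creep '[[0,0,0,0,0,0,24],[0,0,0,0,0,0,36],[-25,0,0,0,0,0,40],[-35,0,0,0,0,0,40],[-35,0,0,0,0,0,40]]' 30
python3 -m creep '[[-35,0,0,0,0,0,40],[-25,0,0,0,0,0,40],[0,0,0,0,0,0,40]]' 30
python3 - <<'E'
from h import *
import pickle
rep();d=get_image("wrist");cv2.imwrite("pics/w10.png",d["img"][:,:,::-1]);pickle.dump(d,open("w10.pkl","wb"))
for nm,c in(("top",(180,260)),("side",(170,210))):
    d=get_image(nm);cv2.imwrite(f"pics/{nm}10.png",cv2.resize(d["img"][c[0]:c[0]+120,c[1]:c[1]+160,::-1],None,fx=5,fy=5))
E
```

```text
time: 10.3
position: [0.4691, -0.1217, 0.3428]
tool_rot: [0.428, 1.182, -0.355]
ft_force: [0.5, -1.2, 0.2]
grip_width: 0.446
time: 10.6
position: [0.4496, -0.1195, 0.4024]
tool_rot: [0.424, 1.174, -0.359]
ft_force: [0.9, -0.1, 0.1]
grip_width: 0.457
t 10.6 grasp in face mm [  4.63  -2.3  192.61] rot vs RG(deg) [-157.1    -0.28    0.78] f(face) [ 0.9 -0.  -0.2] tq [-0.    0.27 -0.  ] grip 39.8
q [ 1.14 -0.26 -0.78  2.01 -0.3   0.98  1.51]
```

View pics/w10.png

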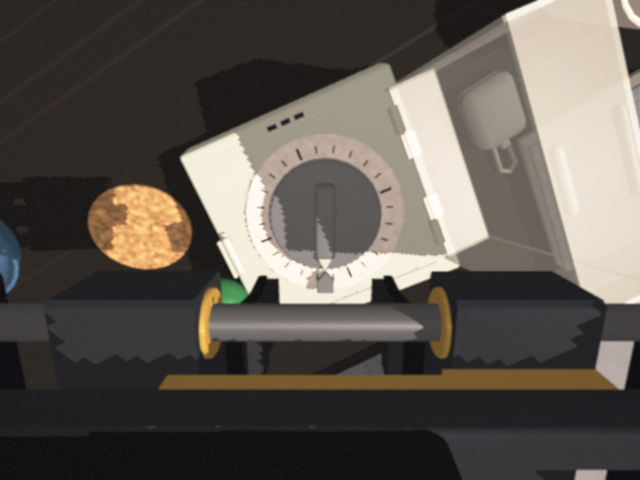

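View pics/side10.png

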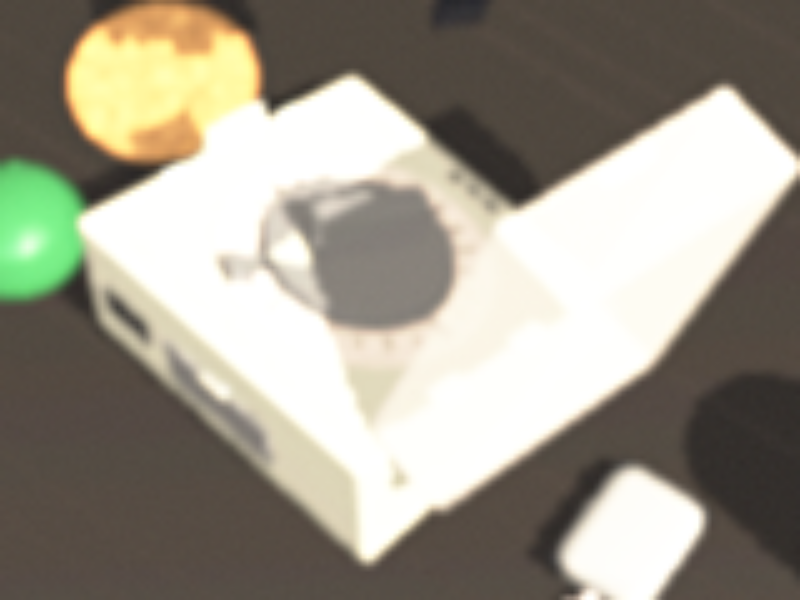

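View pics/top10.png

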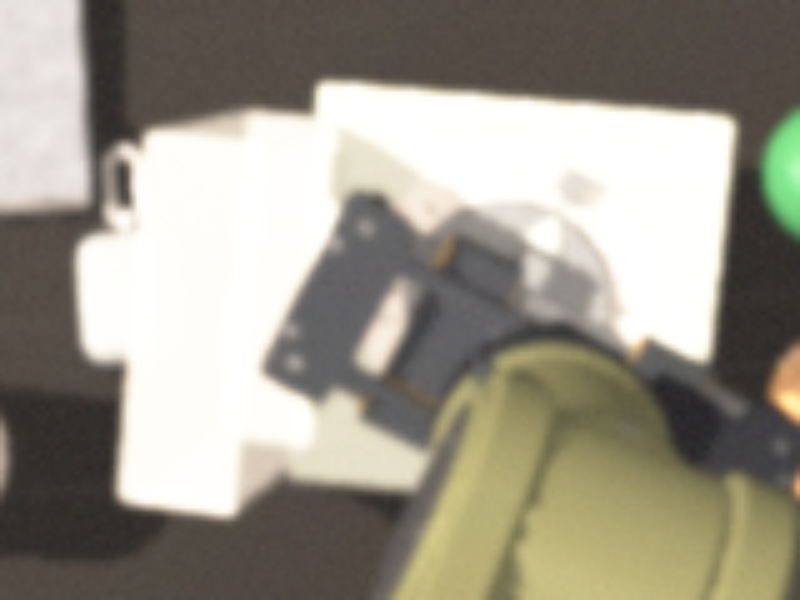

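Run:
```python
import cv2,numpy as np
a=cv2.imread("pics/w10.png")[120:300,235:415];cv2.imwrite("pics/w10c.png",cv2.resize(a,None,fx=3.3,fy=3.3,interpolation=cv2.INTER_CUBIC))
a=cv2.imread("pics/side0c.png").astype(int);b=cv2.imread("pics/side10.png").astype(int)
for r in (220,250,280,300,320,328,334):
    f=lambda m:[int(np.argmax(m[r,300:520].max(1)>190)) if 0 else (np.where(m[r,240:520].max(1)<185)[0][[0,-1]]+240).tolist() if (m[r,240:520].max(1)<185).any() else None]
    print(r,f(a),f(b))
```

```text
220 [[292, 437]] [[289, 438]]
250 [[264, 452]] [[311, 452]]
280 [[282, 452]] [[316, 452]]
300 [[326, 443]] [[325, 443]]
320 [[330, 420]] [[331, 420]]
328 [[359, 391]] [[357, 392]]
334 [None] [None]
```

View pics/w10c.png

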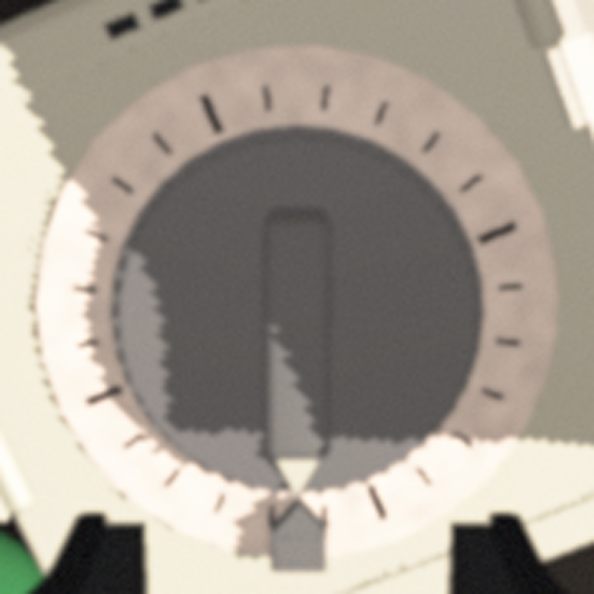

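Run:
```python
from h import *
np.set_printoptions(precision=1,suppress=True)
t=get_image("top");s=get_image("side")
T=lambda x,y:(260+(x+.5)/5-.5,180+(y+.5)/5-.5)
S=lambda x,y:(210+(x+.5)/5-.5,170+(y+.5)/5-.5)
for nm,a,b in(("inner near",T(237,515),S(725,88)),("outer near",T(118,503),S(798,165))):
    p,e=two(t,a,s,b);f=F.T@(p-Q)*1000
    u=np.array([f[1]-80,f[2]-3]);print(nm,p*1000,"face",f,"err",e*1000,"dist hinge",np.hypot(*u),"ang",np.degrees(np.arctan2(u[1],-u[0])))
print("outer expected dist",np.hypot(160,48.5),"ang offs",np.degrees(np.arctan2(48.5,160)))
rep()
```

```text
inner near [457.   -9.4 186.7] face [-76.9 108.7 156.3] err 3.936828477257105 dist hinge 155.95319982499603 ang 100.60638042730365
outer near [465.8  37.7 178.9] face [-77.1 156.5 148. ] err 0.23535445688532475 dist hinge 163.9555878364861 ang 117.80661282497765
outer expected dist 167.18926400938548 ang offs 16.863368046087754
t 10.85 grasp in face mm [  0.   -1.  187.7] rot vs RG(deg) [-157.1    0.1   -0.1] f(face) [ 0.1  0.  -0.4] tq [ 0.1  0.3 -0. ] grip 39.8
q [ 1.1 -0.2 -0.8  2.  -0.3  1.   1.5]
```

```bash
cat >> h.py <<'E'
def pf(x,y,z,rot,N,g=0,tilt=0):
    R=RG@Ro.from_rotvec([np.radians(rot),0,0]).as_matrix()
    p=Q+F@np.array([x,y,z])/1000-R@np.array([.164,0,0])
    plan(p,R,N,g)
E
python3 -c "
from h import *
pf(25,90,197,-90,10)"
```

```text
[[-0.9,9.4,-1.3,0.117,0.0,0.0,0],[-1.0,9.1,-2.3,0.117,0.0,0.0,0],[-0.9,8.8,-3.4,0.117,0.0,0.0,0],[-0.9,8.4,-4.4,0.117,-0.001,0.0,0],[-0.9,7.7,-5.4,0.117,0.0,0.0,0]]
[[-1.0,7.1,-6.2,0.117,0.0,0.0,0],[-0.9,6.4,-7.1,0.117,0.0,0.0,0],[-0.9,5.4,-7.7,0.117,0.0,0.0,0],[-1.0,4.6,-8.2,0.117,0.0,0.001,0],[-0.9,3.5,-8.8,0.117,0.0,0.0,0]]
```

```bash
python3 -m creep '[[-0.9,9.4,-1.3,0.117,0,0,0],[-1,9.1,-2.3,0.117,0,0,0],[-0.9,8.8,-3.4,0.117,0,0,0],[-0.9,8.4,-4.4,0.117,0,0,0],[-0.9,7.7,-5.4,0.117,0,0,0]]' 20
python3 -m creep '[[-1,7.1,-6.2,0.117,0,0,0],[-0.9,6.4,-7.1,0.117,0,0,0],[-0.9,5.4,-7.7,0.117,0,0,0],[-1,4.6,-8.2,0.117,0,0,0],[-0.9,3.5,-8.8,0.117,0,0,0]]'
python3 -c "
from h import *
rep()
pf(25,205,197,-90,5)"
```

```text
time: 11.35
position: [0.4645, -0.0749, 0.4054]
tool_rot: [0.938, 1.067, -0.709]
ft_force: [1.0, -1.0, 0.5]
grip_width: 0.09
time: 11.85
position: [0.4804, -0.031, 0.4141]
tool_rot: [1.433, 0.869, -1.048]
ft_force: [0.6, 0.3, -0.2]
grip_width: 0.005
t 11.85 grasp in face mm [ 24.99  90.54 197.12] rot vs RG(deg) [-8.974e+01  1.000e-02 -1.200e-01] f(face) [ 0.5  0.4 -0.4] tq [0.01 0.27 0.03] grip 0.4
q [ 1.19 -0.29 -1.    1.95 -0.3   1.01  0.15]
[[0.1,-0.1,-22.9,-0.001,0.0,0.0,0],[0.0,-0.2,-23.0,-0.001,-0.001,0.001,0],[0.1,-0.1,-22.9,-0.001,0.0,0.0,0],[0.0,0.0,-23.0,-0.001,0.0,0.0,0],[0.0,-0.1,-22.9,0.0,0.0,0.0,0]]
```

```bash
cat >> h.py <<'E'
def pt(x,y,z,rot,tilt,N,g=0,nr=1):
    R=RG@Ro.from_rotvec([np.radians(rot),0,0]).as_matrix()
    R=Ro.from_rotvec(F[:,1]*np.radians(tilt)).as_matrix()@R
    p=Q+F@np.array([x,y,z])/1000-R@np.array([.182,0,0])
    plan(p,R,N,g,nr)
def rt():
    s,R=st();p=np.array(s["position"])+R@np.array([.182,0,0])
    print("t",round(s["time"],2),"tip face mm",np.round(F.T@(p-Q)*1000,1),"tool x in face",np.round(F.T@R[:,0],2),"f(face)",np.round(F.T@s["ft_force"],1),"q",np.round(s["joint_positions"],2))
E
python3 -c "
from h import *
rt()
pt(25,90,177,-90,20,5)"
```

```text
t 11.85 tip face mm [ 25.   90.6 179.1] tool x in face [-0.  0. -1.] f(face) [ 0.5  0.4 -0.4] q [ 1.19 -0.29 -1.    1.95 -0.3   1.01  0.15]
[[2.6,12.4,0.0,-0.001,0.0,-0.07,0],[1.7,12.6,0.0,-0.001,-0.001,-0.069,0],[0.9,12.6,0.1,0.0,0.0,-0.07,0],[0.0,12.7,0.0,-0.001,-0.001,-0.069,0],[-0.9,12.7,0.0,-0.001,0.0,-0.07,0]]
```

```bash
python3 -m creep '[[2.6,12.4,0,0,0,-0.07,0],[1.7,12.6,0,0,0,-0.069,0],[0.9,12.6,0,0,0,-0.07,0],[0,12.7,0,0,0,-0.069,0],[-0.9,12.7,0,0,0,-0.07,0]]'
python3 -c "
from h import *
rt()
pt(25,205,177,-90,20,5)"
```

```text
time: 12.35
position: [0.5435, -0.041, 0.4229]
tool_rot: [1.305, 1.149, -1.305]
ft_force: [-0.1, -0.1, 1.0]
grip_width: 0.009
t 12.35 tip face mm [ 25.5  89.  176.7] tool x in face [-0.34  0.   -0.94] f(face) [ 0.3 -0.1  1. ] q [ 1.11  0.29 -1.26  1.66  0.27  1.4  -0.32]
[[0.0,-0.2,-23.3,0.0,-0.001,0.001,0],[0.0,-0.3,-23.3,0.0,0.0,0.0,0],[0.0,-0.2,-23.3,-0.001,-0.001,0.001,0],[0.0,-0.2,-23.3,0.0,0.0,0.0,0],[0.0,-0.3,-23.3,0.0,-0.001,0.001,0]]
```

```bash
python3 -m creep '[[0,0,-12,0,0,0,0],[0,0,-15,0,0,0,0]]'
python3 -c "
from h import *
rt()"
python3 -m creep '[[0,0,-15,0,0,0,0],[0,0,-15,0,0,0,0]]'
python3 -c "
from h import *
rt()"
```

```text
time: 12.55
position: [0.5463, -0.0119, 0.4228]
tool_rot: [1.306, 1.149, -1.301]
ft_force: [-0.6, 1.1, 0.5]
grip_width: 0.003
t 12.55 tip face mm [ 25.1 118.4 176.7] tool x in face [-0.34  0.   -0.94] f(face) [-0.5  1.1  0.8] q [ 1.05  0.29 -1.26  1.65  0.28  1.4  -0.37]
time: 12.75
position: [0.5492, 0.0194, 0.4237]
tool_rot: [1.303, 1.145, -1.3]
ft_force: [-1.4, -0.5, 0.7]
grip_width: 0.008
t 12.75 tip face mm [ 24.7 149.3 177.8] tool x in face [-0.34  0.   -0.94] f(face) [-1.  -0.7  1.1] q [ 0.98  0.3  -1.26  1.65  0.29  1.41 -0.43]
```

```bash
python3 -m creep '[[0,0,-20,0,0,0,0],[0,0,-22,0,0,0,0],[0,0,0,0,0,0,0]]'
python3 -c "
from h import *
rt();pt(5,190,120,-90,20,4)"
```

```text
time: 13.05
position: [0.5538, 0.064, 0.4243]
tool_rot: [1.301, 1.148, -1.295]
ft_force: [-0.3, -0.2, 0.1]
grip_width: 0.005
t 13.05 tip face mm [ 23.9 194.3 178.7] tool x in face [-0.34  0.   -0.94] f(face) [-0.2 -0.2  0.2] q [ 0.88  0.32 -1.25  1.63  0.31  1.41 -0.52]
[[15.4,0.7,1.0,0.002,0.0,-0.001,0],[15.4,0.6,1.0,0.002,-0.001,0.0,0],[15.4,0.7,1.0,0.002,0.0,-0.001,0],[15.4,0.7,1.0,0.002,-0.001,-0.001,0]]
```

```bash
python3 -m creep '[[15.4,0.7,1,0.002,0,-0.001,0],[15.4,0.7,1,0.002,0,-0.001,0],[15.4,0.7,1,0.002,0,-0.001,0],[15.4,0.7,1,0.002,0,-0.001,0],[0,0,0,0,0,0,0]]'
python3 - <<'E'
from h import *
rt();pt(5,160,120,-90,20,4)
d=get_image("side");cv2.imwrite("pics/s11.png",cv2.resize(d["img"][60:300,180:500,::-1],None,fx=2.4,fy=2.4))
E
```

```text
time: 13.55
position: [0.5567, 0.0531, 0.3594]
tool_rot: [1.306, 1.146, -1.316]
ft_force: [-0.4, -0.1, 0.7]
grip_width: 0.003
t 13.55 tip face mm [  4.  183.4 116.9] tool x in face [-0.35 -0.   -0.94] f(face) [-0.1 -0.1  0.8] q [ 0.85  0.38 -1.2   1.71  0.37  1.31 -0.56]
[[-0.8,-0.3,5.9,-0.002,0.0,0.002,0],[-0.8,-0.3,5.9,-0.002,0.0,0.002,0],[-0.8,-0.4,5.9,-0.003,0.001,0.001,0],[-0.8,-0.3,5.8,-0.002,0.0,0.002,0]]
```

View pics/s11.png

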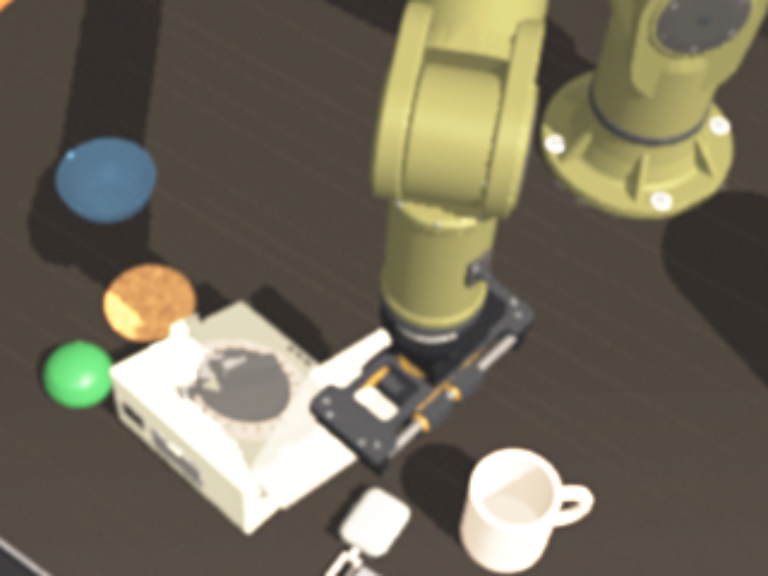

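```bash
python3 -c "
from h import *
def seq(pts,N):
    s,R0=st();R=Ro.from_rotvec(F[:,1]*np.radians(20)).as_matrix()@RG@Ro.from_rotvec([-np.pi/2,0,0]).as_matrix()
    p=F.T@(np.array(s['position'])+R0@np.array([.182,0,0])-Q)*1000
    for a in pts:
        d=R.T@F@(np.array(a)-p);print(a,[np.round(d/N,1).tolist()],N);p=np.array(a)
seq([(2,160,122),(0,138,132)],2)
seq([(0,138,132),(0,101,146),(0,64,144),(0,28,133),(0,-3,112)],2)
"
```

```text
(2, 160, 122) [[-1.3, -2.1, 12.1]] 2
(0, 138, 132) [[-4.4, -2.6, 11.0]] 2
(0, 138, 132) [[-5.6, -4.8, 23.1]] 2
(0, 101, 146) [[-6.6, -2.4, 18.5]] 2
(0, 64, 144) [[0.9, 0.3, 18.5]] 2
(0, 28, 133) [[5.2, 1.9, 18.0]] 2
(0, -3, 112) [[9.9, 3.6, 15.5]] 2
```

```bash
python3 -m creep '[[-1.3,-2.1,12.1,0,0,0,0],[-1.3,-2.1,12.1,0,0,0,0],[-4.4,-2.6,11,0,0,0,0],[-4.4,-2.6,11,0,0,0,0],[0,0,0,0,0,0,0]]'
python3 - <<'E'
from h import *
rt()
d=get_image("side");cv2.imwrite("pics/s12.png",cv2.resize(d["img"][60:300,180:500,::-1],None,fx=2.4,fy=2.4))
E
```

```text
time: 14.1
position: [0.5422, 0.0089, 0.375]
tool_rot: [1.31, 1.14, -1.312]
ft_force: [-0.1, 0.1, -0.5]
grip_width: 0.007
t 14.1 tip face mm [  2.3 137.7 134.1] tool x in face [-0.34 -0.   -0.94] f(face) [-0.3  0.1 -0.4] q [ 1.    0.32 -1.24  1.73  0.31  1.32 -0.45]
```

View pics/s12.png

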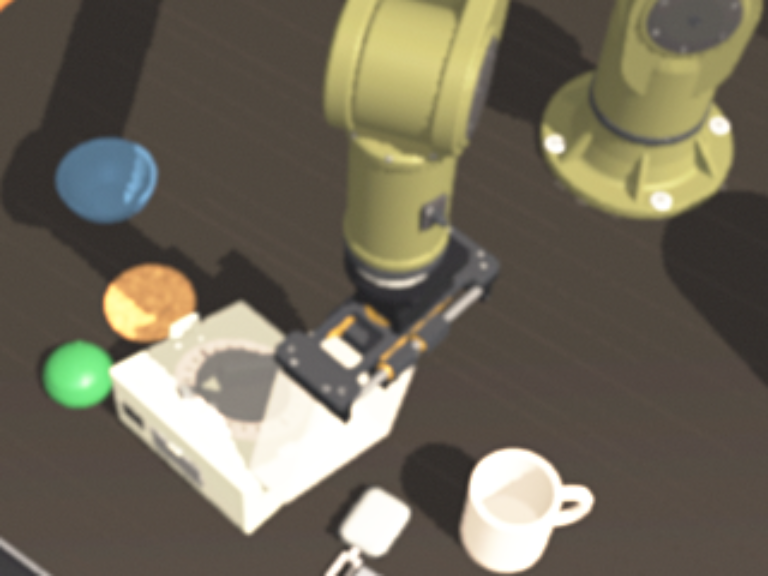

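```bash
python3 -m creep '[[-5,-2.4,18.5,0,0,0,0],[-5,-2.4,18.5,0,0,0,0],[0,0,18.5,0,0,0,0],[1,0.3,18.5,0,0,0,0]]'
python3 -c "
from h import *
rt()"
python3 -m creep '[[5.2,1.9,18,0,0,0,0],[5.2,1.9,18,0,0,0,0],[0,0,0,0,0,0,0]]'
python3 - <<'E'
from h import *
rt()
d=get_image("side");cv2.imwrite("pics/s13.png",cv2.resize(d["img"][60:300,180:500,::-1],None,fx=2.4,fy=2.4))
E
```

```text
time: 14.55
position: [0.5276, -0.0619, 0.3835]
tool_rot: [1.308, 1.144, -1.309]
ft_force: [0.6, 0.8, 0.5]
grip_width: 0.002
t 14.55 tip face mm [ -0.   65.8 144.1] tool x in face [-0.34  0.   -0.94] f(face) [0.6 0.9 0.3] q [ 1.17  0.27 -1.26  1.74  0.27  1.32 -0.28]
time: 14.85
position: [0.526, -0.1022, 0.3713]
tool_rot: [1.31, 1.142, -1.316]
ft_force: [0.4, -0.6, -0.6]
grip_width: 0.005
t 14.85 tip face mm [ -1.3  25.4 131.5] tool x in face [-0.35 -0.   -0.94] f(face) [ 0.2 -0.5 -0.7] q [ 1.21  0.3  -1.23  1.75  0.29  1.31 -0.23]
```

View pics/s13.png

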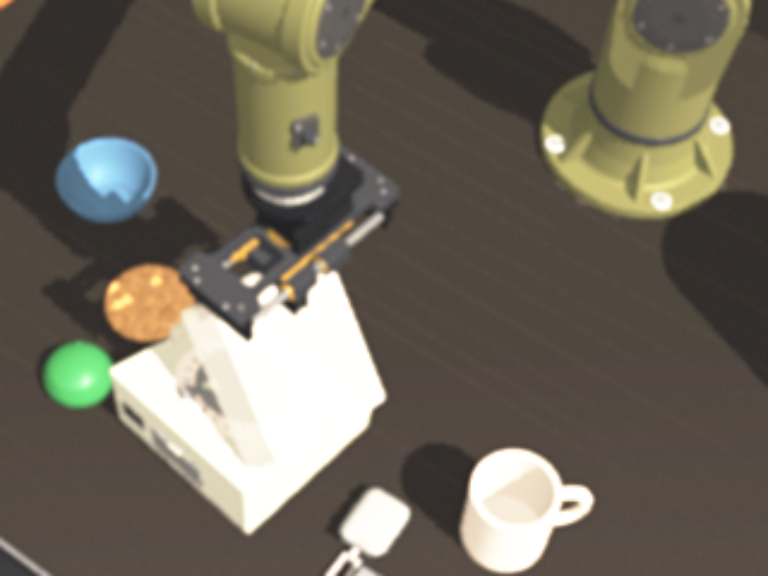

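```bash
python3 -m creep '[[9.2,3.5,14,0,0,0,0],[9.2,3.5,14,0,0,0,0],[13,4.8,14.5,0,0,0,0],[13,4.8,14.5,0,0,0,0],[0,0,0,0,0,0,0]]'
python3 - <<'E'
from h import *
rt()
d=get_image("side");cv2.imwrite("pics/s14.png",cv2.resize(d["img"][60:300,180:500,::-1],None,fx=2.4,fy=2.4))
E
```

```text
time: 15.4
position: [0.534, -0.1612, 0.3252]
tool_rot: [1.31, 1.145, -1.317]
ft_force: [-0.7, 0.2, -0.5]
grip_width: 0.008
t 15.4 tip face mm [ -2.9 -31.9  83. ] tool x in face [-0.35  0.   -0.94] f(face) [-0.8  0.1 -0.2] q [ 1.2   0.4  -1.15  1.75  0.38  1.25 -0.19]
```

View pics/s14.png

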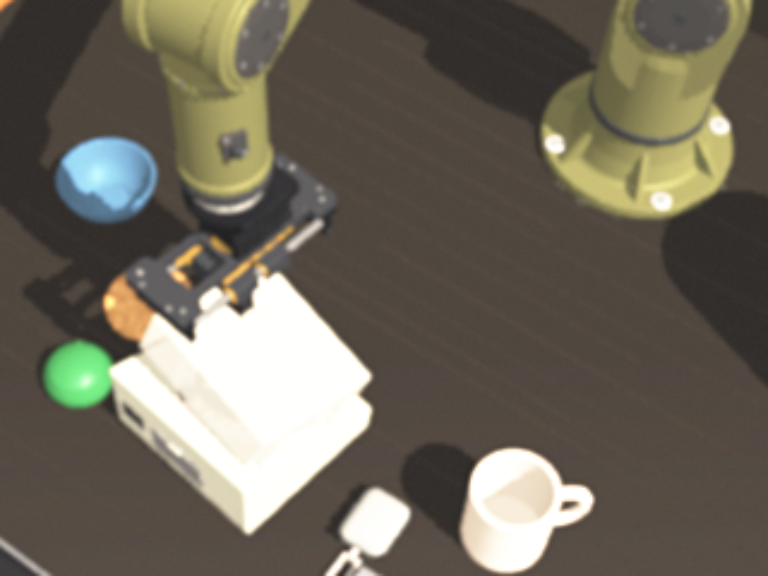

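```bash
python3 -m creep '[[8.9,4.8,13,0,0,0,0],[8.9,4.8,13,0,0,0,0],[2.8,1,2,0,0,0,0],[0,0,0,0,0,0,0]]'
python3 -c "
from h import *
rt()"
python3 -m creep '[[2.8,1,1.5,0,0,0,0],[1.9,0.7,1,0,0,0,0],[0,0,0,0,0,0,0]]'
python3 -c "
from h import *
rt()"
python3 -m creep '[[1.9,0.7,1,0,0,0,0],[1.4,0.5,0,0,0,0,0],[0,0,0,0,0,0,0]]'
python3 -c "
from h import *
rt()"
```

```text
time: 15.85
position: [0.5413, -0.1878, 0.3068]
tool_rot: [1.309, 1.144, -1.313]
ft_force: [-0.3, 0.2, -0.5]
grip_width: 0.004
t 15.85 tip face mm [  1.4 -57.3  61.9] tool x in face [-0.35  0.   -0.94] f(face) [-0.5  0.2 -0.4] q [ 1.19  0.45 -1.12  1.74  0.43  1.23 -0.17]
time: 16.15
position: [0.5429, -0.188, 0.3043]
tool_rot: [1.307, 1.145, -1.311]
ft_force: [-5.2, 1.8, 9.4]
grip_width: 0.005
t 16.15 tip face mm [  2.1 -57.4  59. ] tool x in face [-0.35  0.   -0.94] f(face) [-1.9  1.1 10.7] q [ 1.19  0.46 -1.11  1.74  0.43  1.23 -0.17]
time: 16.45
position: [0.544, -0.1898, 0.3003]
tool_rot: [1.307, 1.143, -1.31]
ft_force: [-0.4, -1.2, 0.4]
grip_width: 0.002
t 16.45 tip face mm [  2.1 -59.1  54.7] tool x in face [-0.34 -0.   -0.94] f(face) [-0.1 -1.3  0.4] q [ 1.18  0.46 -1.11  1.74  0.44  1.22 -0.18]
```

```bash
python3 -m creep '[[1.9,0.7,0,0,0,0,0],[1.4,0.5,0,0,0,0,0],[0,0,0,0,0,0,0]]'
python3 -c "
from h import *
rt()"
python3 -m creep '[[1.4,0.5,0,0,0,0,0],[0,0,0,0,0,0,0]]'
python3 -c "
from h import *
rt()"
```

```text
time: 16.75
position: [0.545, -0.19, 0.299]
tool_rot: [1.306, 1.144, -1.313]
ft_force: [-9.2, 1.9, 20.8]
grip_width: 0.004
t 16.75 tip face mm [  2.3 -59.4  53.2] tool x in face [-0.35 -0.   -0.94] f(face) [-1.7  0.7 22.7] q [ 1.18  0.47 -1.11  1.74  0.44  1.22 -0.18]
time: 16.95
position: [0.5454, -0.1899, 0.2987]
tool_rot: [1.304, 1.144, -1.314]
ft_force: [-13.4, 1.2, 27.2]
grip_width: 0.003
t 16.95 tip face mm [  2.4 -59.5  52.9] tool x in face [-0.35 -0.   -0.94] f(face) [-3.3 -0.5 30.2] q [ 1.18  0.47 -1.1   1.74  0.45  1.22 -0.18]
```

```bash
python3 -m creep '[[-8,-2.7,0,0,0,0,0],[-20,-7,0,0,0,0,0],[-30,0,0,0,0,0,0],[-30,0,0,0,0,0,0],[-20,0,20,0,0,0,0]]'
python3 -m creep '[[0,0,40,0,0,0,0],[0,0,40,0,0,0,0],[0,0,40,0,0,0,0],[0,0,30,0,0,0,0],[0,0,0,0,0,0,0]]'
python3 - <<'E'
from h import *
rt()
for nm,c in(("top",(180,260)),("side",(170,210))):
    d=get_image(nm);cv2.imwrite(f"pics/{nm}20f.png",d["img"][:,:,::-1]);cv2.imwrite(f"pics/{nm}20.png",cv2.resize(d["img"][c[0]:c[0]+120,c[1]:c[1]+160,::-1],None,fx=5,fy=5))
E
```

```text
time: 17.45
position: [0.5343, -0.2059, 0.4053]
tool_rot: [1.305, 1.144, -1.305]
ft_force: [-0.6, 0.9, -0.3]
grip_width: 0.004
time: 17.95
position: [0.5108, -0.3643, 0.4016]
tool_rot: [1.313, 1.138, -1.319]
ft_force: [0.5, 0.0, 0.2]
grip_width: 0.006
t 17.95 tip face mm [  26.8 -236.6  153.6] tool x in face [-0.35 -0.   -0.94] f(face) [ 0.5  0.1 -0. ] q [ 1.38  0.48 -1.09  1.49  0.43  1.43  0.13]
```

View pics/side20.png

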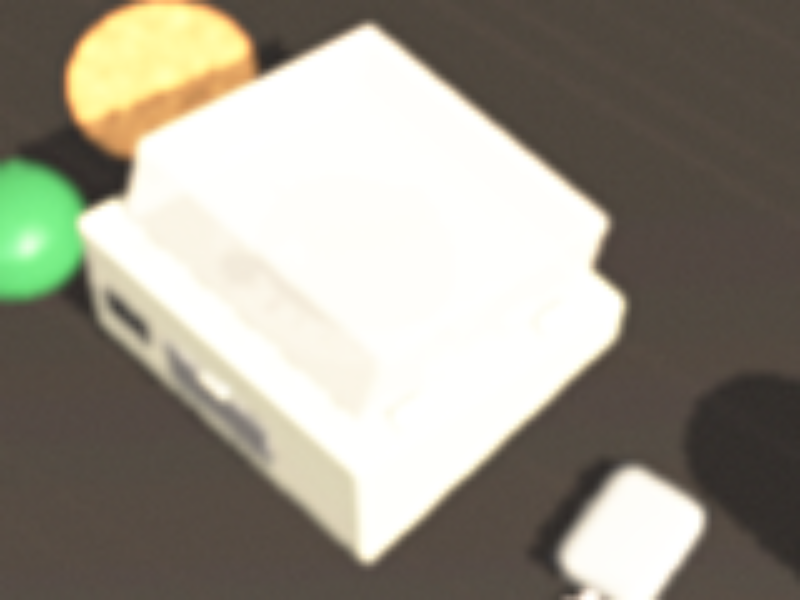

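View pics/top20.png

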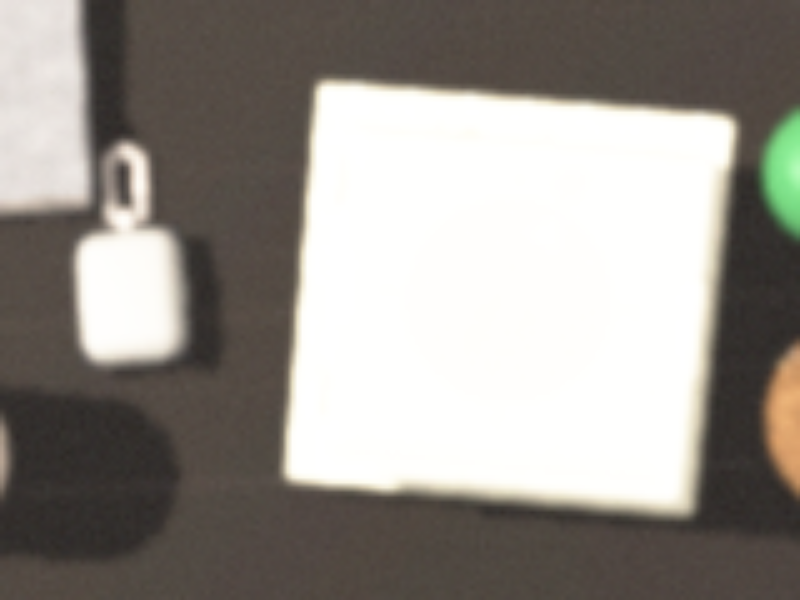

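View pics/side20f.png

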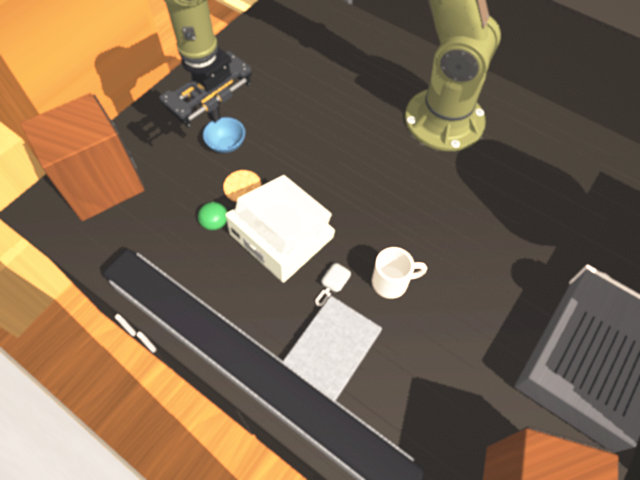

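Run:
```python
from h import *
s=get_image("side")
for th in(0,.035):
  for x in(75,-75):
    y=80-160*np.cos(th)+48.5*np.sin(th);z=3+160*np.sin(th)+48.5*np.cos(th)
    p=proj(s,Q+F@np.array([x,y,z])/1000);print(th,x,(p-[210,170])*5)
p=proj(s,Q+F@np.array([-75,80,51.5])/1000);print("hinge",(p-[210,170])*5)
```

```text
0 75 [134.15777936 138.22987255]
0 -75 [363.31396364  21.57756718]
0.035 75 [138.58746384 131.58636609]
0.035 -75 [368.21401051  15.02209743]
hinge [604.12464677 216.79089917]
```

```bash
python3 -c "
from bench import ctrl,monitor
print(ctrl.close_job(),monitor.get_state()['time'])"
```

```text
the job is handed in; nothing more can be done
the job is handed in; nothing more can be done
```

I set the timer to the rider's hour and shut and latched the cover. The job went in at about 18 s, and no verdict was reported.

**Dial:** I pulled it about 11 mm out, turned it about 157° anticlockwise to the rider, and pushed it in. It went home on the first push, stopping hard at the starting depth. In the wrist picture the arrow pointed straight at the rider. From the side, the dial's outline matched the starting one to within about a pixel.

**One inconclusive check:** twisting the dial up to 6° after it went home met no clear resisting torque. It springs a few degrees when locked, and the torque reading was noisy, so that test did not prove the lock. I relied on the depth and the outline instead.

**Cover:** I swung it over and pressed near the free edge. The force rose to about 11 N, fell to almost nothing, then met a hard stop at about 30 N, as expected when the catch snaps and the cover bottoms out. In the side picture, the cover's corners then matched the fully shut position. I did not pull on the cover to test the catch.

**Other things:** the rider had not moved when I last saw it, before closing the cover. I saw no change in the other objects. The gripper was well clear of everything at hand-in.

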